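Put the pocket things away in the clamped glass keepsake box

ROBOT

A 6-joint arm with a two-finger parallel gripper is mounted at the origin on the work surface. World frame = base frame: x ahead of the robot, y to its left, z up, the work surface at z = 0. Lengths are in mm, angles in rad, forces in N, time in s.
With the tool pointing down it reaches from about 350 to 875 mm from the base axis. Payload 4.2 kg.
Tool frame: the origin (TCP) lies midway between the tips of the shut fingers; the grasp point (between the pads) lies arm.grip_depth behind it (arm.grip_depth is the distance from the TCP to the grasp point, in mm); z points along the fingers, y is the direction in which the jaws open and shut (so a half turn about z gives the same grasp; the last joint's range is limited). The gripper opens to 85 mm and grips with 20 to 120 N. Pads are 22 mm wide; open, the fingers measure 114 mm over their backs; the gripper's body (76 mm by 85 mm) begins 54 mm behind the grasp point. The pads swing forward as they close: fully open they stand 13 mm farther back than shut.
Start: joints at [-0.897, 0.385, 0.008, 0, -1.194, -0.259], TCP at [251.892, -571.97, 231.312] pointing down, gripper open.
Joint ranges: [-3.14, 3.14], [-1.21, 2.06], [-1.07, 1.41], [-3.16, 2.05], [-2.99, -0.16], [-3.1, 3.1]. Speed limits (rad/s): [2.79, 2.79, 3.14, 3.14, 3.14, 3.14].

INTERFACE

Orientations are given as a unit quaternion [x, y, z, w].
In Python, from bench import arm gives the robot as it stands.
- The arm moves only by the tool play_rows, never from a script. Its argument "motion" is one flat list of numbers, 7 for each row, row after row: the opening in per cent of the stroke, from 0 (shut) to 100 (fully open), then the shift along the world's x, y, z in cm, then the turn, a rotation vector about the world's x, y, z in degrees. A call has 1 to 5 rows; each row is the pose to reach, as a shift and turn from the pose commanded when the call began; what a row does not reach only later rows make up. A row lasts 1/8 s, in which the tool goes at most 62.5 mm and 10.7 degrees, less where a joint would pass 70% of its speed; a pose out of reach is approached as far as the arm can. A call with a gripper value outside its range is refused whole. The fingers move at their own pace and stop on an object; the grip force is fixed at half the most. Time passes only in rows, so rows that repeat a pose let the fingers close. It gives the time, the measured TCP pose, the force and the opening at its end, in the units of the state.
- arm.read_state(): the state, without advancing time (a new reading comes with each control period).
- arm.get_image(name): name is "scene" or "top" or "wrist"; returns (picture, depth): 400x640x3 uint8, red, green, blue; 400x640 float32, mm along the optical axis (not along the pixel's ray), 0 where there is no reading.
- arm.camera_info(name): a dict with "fovy" (degrees; the focal length in pixels is half the picture's height over the tangent of half this angle, whatever the lens; pixels are square), "cx", "cy" (the principal point, pixels), "R" (3x3) and "t" (3): a world point X has camera coordinates R X + t. Camera axes: x right, y down, z forward; pixel columns grow to the right and rows downward; lengths in mm; the calibration is good to about 2 mm. A picture is of the moment at which its call begins: read the wrist's pose just before it. camera_info takes no time and is no camera call; for the wrist camera it gives the pose at the moment of the call.
- arm.job_done(): hands the job in, once; it reports no verdict.
Trained networks look in the newest picture that a camera, given by its name, has taken for a name from the list of things; names that differ only in an ending like _2 or _b are one class to them, and where a whole thing is asked for, a point or a joint stands for the part that bears it (a point fixed in the world has none). Each returns a list of dicts, best first, with "confidence" (0 to 1); they miss things now and then, are a little off and sometimes report something else, mostly with a low value. They report only what shows in the picture. A call takes as long as a camera call.
- arm.outline_of(thing, camera): "mask" (400x640 bool, what is visible of it) and "extent" ([left, top, width, height] in pixels, round what is visible of it).
- arm.place_of(thing, camera): "uv" ([column, row] in pixels: a listed point, or the origin of a listed thing).
The state is a dict: "clock": time; "joints": joint angles; "joint_vel": joint speeds; "joint_efforts": joint torques, N m; "position": TCP position; "ee_rot": TCP orientation; "contact_force": force on the tool from outside, world axes, zero at the start; "wrist_torque": the same for the moment, N m; "gripper_width": finger opening in mm.
Only numpy, scipy, OpenCV 4.12 (cv2) and the standard library are available. Lean on these libraries where they do the work, as an engineer would, in place of code of your own. Each camera call takes 0.05 s, during which the arm holds its last target.

TASK

Put the small pocket things that are out on the dresser top (whichever of the white earbud case, wooden cufflink box, flat metal tin and round copper compact are there) into the glass keepsake box and lock it up again. To get in: loosen the clamp knob, slide the keeper all the way back off the lid, take the letter opener from the leather tray and lever the lid up with its blade in the notch, then swing the lid right open until it stands upright. When all the things are inside, shut the lid fully, slide the keeper home over it, turn the knob tight, and see that the letter opener is back lying in the leather tray; leave everything else where it stands.

Things in the scene. Friction and masses are not known exactly. Their poses are not given: they have to be found in the camera images.
- case: glass keepsake box in a brown metal frame, fixed: outside 220 (x) x 190 (y) x 70 mm high without its lid, walls 5 mm, inner floor 6 mm above the dresser top. Origin: centre of its underside, z up; lid hinged along the +y side, front on the -y side. Clear space inside: x within +-105, y within +-90 mm.
- notch (a point): middle of the pry notch in the front wall of the box, on the wall's outer face: an opening 70 mm wide (along the box's x) and 12 mm high (58 to 70 mm above the dresser top) directly under the lid; only a thin blade goes in (level, along the box's +y). This point lies at (-40, -95, 64) mm in the box's frame, 6 mm under the lid's underside.
- lid_hinge (a point): middle of the lid's hinge line, at (0, 95, 70) mm in the box's frame; the line runs along the box's x.
- lid_edge (a point): middle of the upper front edge of the lid (glass in a metal frame, 220 x 190 x 10 mm, 0.15 kg, flush with the walls, no handle). Closed, its underside lies 70 mm and its top 80 mm above the dresser top; standing open it reaches up to about 260 mm.
- lid (a joint): lid angle, rad: 0 closed, grows as its front edge swings up, stop at 1.75 (leaning a little backwards). A stiff friction hinge (about 0.18 N m): it stays wherever it is left; about 2 N upward at its front edge opens it.
- keeper (a joint): slide of the keeper, m: 0 = home, its nose reaching 17 mm over the lid's front edge so that the lid cannot open; grows as it slides away from the box (box's -y) to its stop at 0.045, where it is clear of the lid. About 2 to 4 N moves it when the knob is loose. The keeper is a steel plate 44 (x) x 92 (y) x 12 mm, its top 96 mm above the dresser top.
- keeper_nose (a point): tip of the keeper's nose, top face, middle. The keeper slides on a fixed aluminium block 34 mm wide and 83 mm high before the box's front, at x = 65 mm and from y = -98 to -215 mm in the box's frame.
- knob (a joint): clamp knob on the keeper, rad: 0 = tight (stop), grows anticlockwise seen from above as it is loosened, stop at 1.5. The keeper is clamped below about 0.7 and free above about 0.8. It stays where it is left (friction about 0.12 N m).
- knob_grip (a point): the clamp knob, on its axis at the height to grip (122 mm above the dresser top): a black wing bar 56 mm long, 14 mm wide, from 111 to 134 mm above the dresser top, riding on the keeper. At knob = 0 the bar lies along the box's x; the point's x axis runs along the bar and turns with it.
- tray: brown leather tray, fixed, 200 (x) x 112 (y) x 18 mm high outside, walls and floor 5 mm. Origin: centre of its underside.
- opener: letter opener: dark wooden handle 85 long x 18 wide x 20 mm high, from x = -50 to +35 mm, and a steel blade 16 wide, 3 mm thick, from x = 35 to 115 mm, its middle 10.5 mm above the underside; 90 g. Origin: underside, near the balance point; x points to the blade's tip, z up. At the start it lies in the leather tray, underside on the tray's floor.
- opener_tip (a point): tip of the opener's blade, 115 mm from its origin along x, at the blade's mid thickness.
- earbuds: white plastic earbud case, a rounded box 66 (x) x 50 (y) x 28 mm high, origin at the centre of its underside, z up. To be put away; may be absent.
- cuffs: dark wooden cufflink box with a thin metal seam, 72 (x) x 46 (y) x 34 mm high, origin at the centre of its underside, z up. To be put away; may be absent.
- tin: flat bare-metal sweet tin, 75 (x) x 48 (y) x 18 mm high, origin at the centre of its underside, z up. To be put away; may be absent.
- compact: flat round copper powder compact, 60 mm in diameter, 20 mm high, origin at the centre of its underside, z up. To be put away; may be absent.
- glasses: brown leather spectacle case, 150 x 58 x 40 mm, origin at the centre of its underside; not part of the job, leave it where it stands.
- candle: empty white ceramic candle cup, 66 mm across, 60 mm high, origin at the centre of its underside; not part of the job, leave it where it stands.
- lotion: cream lotion bottle with black cap, 52 mm across, 150 mm high, origin at the centre of its underside; not part of the job, leave it where it stands.
- hairbrush: wooden hairbrush lying flat, origin at the centre of its underside; not part of the job, leave it where it stands.
- book: closed blue book lying flat, 200 x 140 x 28 mm, origin at the centre of its underside; not part of the job, leave it where it stands.
- dish: small white bowl, 100 mm across, 30 mm high, origin at the centre of its underside; not part of the job, leave it where it stands.

How it is judged:
By the outcome, as a careful person would: the job done as asked, in the order asked, and still so for the second after the job is handed in, with the robot touching nothing.
Of earbuds, cuffs, tin, compact only 2 to 4 are there at a start; the rules pass over those that are not, and their reading is None.
At some moment in a run one of earbuds, cuffs, tin, compact may be knocked a few centimetres aside while the robot is not near it.
It also fails if it takes over 210 s, if anything falls off the work surface, if the arm or the gripper's body presses on something with over 40 N, if the wrist force passes 120 N, or if a joint passes its speed limit or range.

## Working session

There is one attempt and no reset: what is moved stays moved. The work goes in short steps, Python scripts to look and compute and a tool call to move; the robot and the scene stay as the last step left them, time stands still between calls to the robot, and variables do not carry over. Pictures are saved under pics/ and viewed, and the job is handed in when it is done.

Besides the shell and the picture viewer there is one more tool, called as name(argument=value, ...), one argument or row to a line, values as JSON. play_rows: Moves the arm, as the interface text tells. Its arguments: {"type":"object","properties":{"motion":{"type":"array","items":{"type":"number"}}},"required":["motion"]}

```bash
ls -la; mkdir -p pics; cat > h.py <<'E'
import numpy as np, cv2
from bench import arm
from scipy.spatial.transform import Rotation as Ro
def snap(name,fn=None):
    info=arm.camera_info(name); im,d=arm.get_image(name)
    if fn: cv2.imwrite('pics/'+fn,im[:,:,::-1])
    return im,d,info
def foc(i): return 200/np.tan(np.radians(i['fovy'])/2)
def px2w(i,u,v,d):
    f=foc(i); c=np.array([(u-i['cx'])*d/f,(v-i['cy'])*d/f,d]); return np.array(i['R']).T@(c-np.array(i['t']))
def w2px(i,X):
    c=np.array(i['R'])@np.array(X)+np.array(i['t']); f=foc(i); return np.array([c[0]*f/c[2]+i['cx'],c[1]*f/c[2]+i['cy']])
def cloud(i,d):
    f=foc(i); v,u=np.mgrid[0:400,0:640]; c=np.stack([(u-i['cx'])*d/f,(v-i['cy'])*d/f,d],-1)
    return (c-np.array(i['t']))@np.array(i['R'])
def st():
    s=arm.read_state(); 
    print('t %.2f pos %s rot %s F %s T %s w %.1f'%(s['clock'],np.round(s['position'],1),np.round(s['ee_rot'],3),np.round(s['contact_force'],1),np.round(s['wrist_torque'],2),s['gripper_width'])); return s
E
python3 - <<'E'
from h import *
s=st(); print(s['joints'],arm.grip_depth)
for c in ['scene','top','wrist']:
    im,d,i=snap(c,c+'0.png'); print(c,i['fovy'],i['cx'],i['cy'],np.round(i['R'],3).tolist(),np.round(i['t'],1), (d>0).mean())
E
```

```text
total 12
drwxr-xr-x  3 agent agent 4096 Dec  6 21:25 .
drwxr-xr-x 23 root  root  4096 Dec  6 21:25 ..
drwxr-xr-x  2 agent agent 4096 Dec  6 21:25 pics
t 0.00 pos [ 251.6 -571.5  230.2] rot [-0.206  0.979  0.001 -0.   ] F [ 0.8  0.4 -0.2] T [-0.07 -0.05 -0.01] w 85.6
[-8.97430325e-01  3.85588474e-01  6.59948025e-03 -4.45679279e-04
 -1.19398015e+00 -2.58591372e-01] 18.700000000000003
scene 53.43353697292358 325.4946459735015 195.77780041626374 [[-0.596, 0.803, 0.001], [0.498, 0.37, -0.784], [-0.63, -0.467, -0.621]] [ 380.1 -169.  1782.1] 0.98441015625
top 48.38615158853128 317.9536120902217 198.95906561991418 [[0.023, -1.0, 0.003], [-0.994, -0.023, -0.108], [0.108, -0.001, -0.994]] [ -64.2  553.6 1407.2] 0.99605078125
wrist 67.31376266223816 319.2896661510606 204.74939889554918 [[-0.404, 0.915, 0.002], [0.879, 0.387, 0.279], [0.255, 0.114, -0.96]] [623.6 -36.5 379.2] 0.995953125
```

View pics/scene0.png

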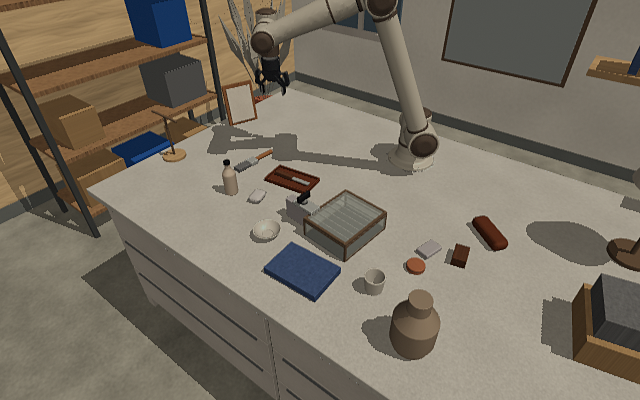

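View pics/top0.png

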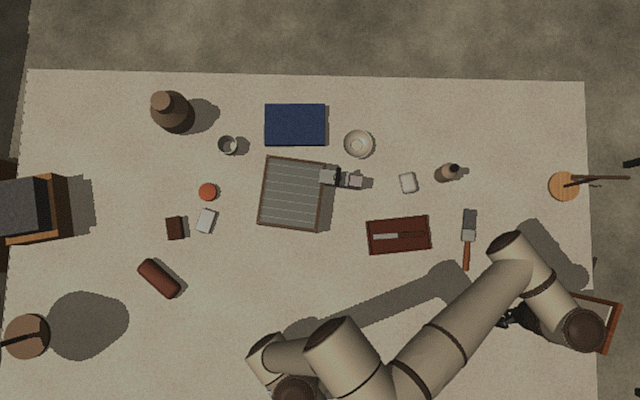

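```bash
python3 - <<'E'
from h import *
for c in ['top','scene']:
    im,d,i=snap(c); P=cloud(i,d)
    for n in ['case','tray','opener','earbuds','cuffs','tin','compact','glasses','candle','lotion','hairbrush','book','dish','knob']:
        r=arm.outline_of(n,c)
        for o in r[:2]:
            m=o['mask']&(d>0); p=P[m]
            if len(p)<5: continue
            print(c,n,round(o['confidence'],2),o['extent'],np.round(np.median(p,0)),'z98 %.0f'%np.percentile(p[:,2],98), m.sum())
    for n in ['case','notch','lid_hinge','lid_edge','keeper_nose','knob_grip','tray','opener','opener_tip']:
        r=arm.place_of(n,c)
        for o in r[:2]:
            u,v=o['uv']; dd=d[int(v),int(u)]
            print(c,'pt',n,round(o['confidence'],2),np.round(o['uv'],1),np.round(px2w(i,u,v,dd),1))
st()
E
```

```text
top case 0.57 [253.0, 154.0, 112.6, 74.7] [584.  20.  78.] z98 103 5009
top tray 0.74 [363.0, 212.6, 68.9, 41.9] [ 448. -309.    5.] z98 22 2002
top tray 0.36 [192.2, 205.4, 22.9, 24.4] [479. 313.  17.] z98 24 361
top opener 0.84 [373.4, 227.3, 51.6, 12.0] [ 447. -320.   20.] z98 29 268
top earbuds 0.65 [396.7, 174.1, 21.1, 19.9] [ 616. -341.   25.] z98 32 292
top earbuds 0.26 [335.6, 163.4, 6.1, 23.1] [ 615. -107.  132.] z98 138 90
top cuffs 0.81 [166.5, 214.0, 19.1, 23.8] [453. 407.  33.] z98 40 366
top tin 0.88 [194.6, 207.5, 20.9, 23.9] [479. 312.  17.] z98 24 365
top compact 0.51 [196.9, 181.4, 19.7, 16.3] [576. 312.  19.] z98 26 256
top compact 0.34 [132.1, 257.0, 47.6, 41.0] [292. 446.  37.] z98 45 890
top glasses 0.78 [133.7, 257.9, 47.0, 41.5] [293. 445.  37.] z98 45 892
top candle 0.76 [214.0, 134.5, 25.3, 22.3] [731. 253.  25.] z98 62 353
top candle 0.36 [398.0, 171.3, 20.9, 19.3] [ 619. -343.   25.] z98 32 307
top lotion 0.91 [431.3, 159.5, 29.9, 22.2] [ 641. -445.   98.] z98 152 368
top lotion 0.46 [341.0, 127.8, 29.8, 31.1] [ 748. -175.   15.] z98 32 722
top hairbrush 0
[... 2920 characters left out ...]
.86 [366.2 227.9] [583.8 126.   80.2]
scene pt lid_edge 0.8 [324.3 202.3] [ 4.811e+02 -1.222e+02  3.000e-01]
scene pt lid_edge 0.55 [282.4 177.5] [ 459.  -356.4    5.1]
scene pt keeper_nose 0.58 [312.8 208.8] [624.1 -64.7  93.6]
scene pt keeper_nose 0.44 [291.7 180.5] [ 452.6 -311.1    5.6]
scene pt knob_grip 0.66 [305.2 195.4] [ 614.6 -104.3  127.4]
scene pt tray 0.77 [290.6 179.9] [ 453.7 -315.9    7.2]
scene pt tray 0.19 [257.7 195.5] [ 626.  -333.4   26.3]
scene pt opener 0.57 [283.1 176. ] [ 454.5 -356.1   10.3]
scene pt opener_tip 0.69 [309.9 186.8] [ 439.7 -225.8    3.6]
t 2.55 pos [ 251.9 -572.   231.3] rot [-0.206  0.979  0.    -0.   ] F [ 0.3 -0.1  0.4] T [-0.07 -0.    0.03] w 85.1
```

Scene view: all four items are out (earbuds at 257,196; compact 415,266; tin 428,249; cuffs 460,256). The box is at about (345,222), and the tray with the opener is at (291,179). Next I'll fit exact poses.

```bash
cat >> h.py <<'E'
def rect(pts):
    (c,s,a)=cv2.minAreaRect(pts[:,:2].astype(np.float32))
    return np.round(c,1),np.round(s,1),round(a,1)
E
python3 - <<'E'
from h import *
for c in ['top','scene']:
    im,d,i=snap(c); P=cloud(i,d); ok=d>0
    def sel(x0,x1,y0,y1,z0,z1):
        m=ok&(P[...,0]>x0)&(P[...,0]<x1)&(P[...,1]>y0)&(P[...,1]<y1)&(P[...,2]>z0)&(P[...,2]<z1)
        m=cv2.morphologyEx(m.astype(np.uint8),cv2.MORPH_OPEN,np.ones((2,2),np.uint8))>0
        return P[m]
    for n,b in dict(lid=(420,720,-70,160,72,88),keeper=(580,660,-190,-40,90,103),bar=(560,670,-170,-50,122,142),block=(580,660,-220,-60,76,103),tray=(380,520,-430,-200,13,26),opener=(420,480,-420,-300,18,40),earb=(570,670,-400,-290,20,36),cuffs=(400,510,360,460,26,42),tin=(420,540,265,355,12,26),comp=(530,620,265,355,13,28)).items():
        p=sel(*b)
        if len(p)>5: print(c,n,len(p),rect(p),'med',np.round(np.median(p,0),1),'mean',np.round(p.mean(0),1))
    # table z
    p=sel(600,700,-300,-250,-20,20); print('table',np.median(p[:,2]))
E
```

```text
top lid 4047 (array([542.8,  39. ]), array([202.4, 270.8]), 85.1) med [561.9  33.1  77.8] mean [563.2  33.5  82.6]
top keeper 312 (array([526. , -86.7]), array([ 93.5, 261.7]), 81.2) med [615.  -89.9  94.8] mean [613.9 -95.1 106.9]
top bar 83 (array([ 626.6, -113.2]), array([16.5, 76. ]), 82.1) med [ 614.9 -110.4  131. ] mean [ 616.5 -111.4  118.6]
top block 454 (array([ 529. , -124.8]), array([134. , 267.6]), 86.7) med [ 612.2 -127.7   92.4] mean [ 612.2 -122.6   97.9]
top tray 322 (array([ 434.2, -233.9]), array([111.9, 373.3]), 7.1) med [ 442.  -306.9   15.7] mean [ 439.  -311.1   17.6]
top opener 138 (array([ 447.5, -357.3]), array([17.5, 86.5]), 4.9) med [ 446.7 -356.7   23.3] mean [ 447.2 -355.9   20. ]
top earb 235 (array([ 615.9, -349.6]), array([61.1, 50.8]), 15.4) med [ 615.2 -345.8   26.1] mean [ 615.3 -345.9   24.9]
top cuffs 315 (array([443.6, 192.1]), array([487.2,  72. ]), 88.0) med [450.5 406.1  32.9] mean [450.4 402.1  45.2]
top tin 320 (array([425.2, 148.1]), array([394.5,  76.8]), 73.1) med [476.  310.6  17.2] mean [475.4 309.6  20.3]
top comp 248 (array([503.8, 13
[... 638 characters left out ...]
ray([1429.6,  222.7]), 37.5) med [ 450.5 -311.6   15.5] mean [ 451.3 -310.2   18.7]
scene opener 66 (array([ 450.5, -348.2]), array([21.4, 77.3]), 5.9) med [ 454.9 -343.2   23. ] mean [ 453.4 -344.7   22.8]
scene earb 130 (array([ 618.9, -339.2]), array([65., 40.]), 8.3) med [ 625.4 -334.3   26.7] mean [ 623.9 -335.8   25.4]
scene cuffs 253 (array([440.8, 409.6]), array([104. ,  46.9]), 11.2) med [457.3 413.2  34.1] mean [456.5 412.3  31.4]
scene tin 247 (array([474.4, 316.7]), array([43.6, 88.9]), 74.8) med [485.  317.2  18. ] mean [483.7 317.1  17.1]
scene comp 226 (array([990.1, 432.6]), array([938.7,  57.2]), 15.9) med [578.9 314.9  20.3] mean [581.7 315.9  23.2]
table 1.2022771566850066
```

```bash
python3 - <<'E'
from h import *
for c in ['top','scene']:
    im,d,i=snap(c); P=cloud(i,d); ok=d>0
    def sel(x0,x1,y0,y1,z0,z1):
        m=ok&(P[...,0]>x0)&(P[...,0]<x1)&(P[...,1]>y0)&(P[...,1]<y1)&(P[...,2]>z0)&(P[...,2]<z1)
        n,l,s,_=cv2.connectedComponentsWithStats(m.astype(np.uint8),connectivity=4)
        if n<2: return P[m]
        return P[l==1+np.argmax(s[1:,4])]
    for n,b in dict(lid=(420,720,-70,160,72,88),keeper=(580,660,-190,-40,90,103),bar=(560,670,-170,-50,122,142),block=(580,660,-220,-60,76,103),tray=(380,520,-430,-200,11,26),opener=(420,480,-420,-300,16,40),blade=(420,480,-320,-210,11,19),earb=(570,670,-400,-290,20,36),cuffs=(400,510,360,460,26,42),tin=(420,540,265,355,10,26),comp=(530,620,265,355,13,28)).items():
        p=sel(*b)
        if len(p)>5: print(c,n,len(p),rect(p),'mean',np.round(p.mean(0),1))
im,d,i=snap('top'); 
o=cv2.resize(im[140:260,190:430],(960,480),interpolation=cv2.INTER_CUBIC)[:, :]
cv2.imwrite('pics/tcrop.png',cv2.resize(o,(800,400))[:,:,::-1])
E
```

```text
top lid 4050 (array([568.9,  35.1]), array([190.2, 220.1]), 83.4) mean [566.9  37.1  78.1]
top keeper 214 (array([621. , -76.1]), array([50.3, 44.3]), 83.8) mean [620.6 -75.4  95.5]
top bar 84 (array([ 618.2, -107.7]), array([13.8, 56.5]), 84.4) mean [ 617.2 -107.5  132.5]
top block 268 (array([ 613.4, -150.8]), array([69.7, 44.5]), 85.2) mean [ 612.4 -148.5   88.2]
top tray 309 (array([ 447.9, -311.9]), array([112.1, 200.5]), 7.2) mean [ 446.9 -313.    17. ]
top opener 145 (array([ 450.4, -351.4]), array([17.8, 84.8]), 4.9) mean [ 450.1 -350.5   23.5]
top blade 97 (array([ 444. , -271.5]), array([18. , 78.6]), 6.0) mean [ 443.8 -271.1   15.5]
top earb 257 (array([ 617.7, -342.9]), array([66., 49.]), 14.3) mean [ 618.5 -342.5   26.2]
top cuffs 331 (array([453.7, 410.2]), array([72.2, 46.7]), 11.2) mean [453.1 409.4  33.7]
top tin 347 (array([478., 314.]), array([49.5, 76.6]), 73.3) mean [478.6 313.3  17.1]
top comp 258 (array([573. , 311.4]), array([58.2, 57.4]), 73.5) mean [572.9 311.5  19.5]
scene lid 2477 (array([569.2,  31.5]), array([195.1, 226. ]), 83.2) mean [574.9  37.6  79.1
[... 247 characters left out ...]
7.3]), 75.3) mean [ 625.8 -110.8   91.1]
scene tray 349 (array([ 449.6, -314.8]), array([117.2, 204.1]), 6.8) mean [ 448.3 -321.4   17.7]
scene opener 87 (array([ 451.2, -354.2]), array([ 24.2, 105.7]), 1.8) mean [ 452.8 -349.3   23.5]
scene blade 20 (array([ 444.5, -295.1]), array([16.7, 39.4]), 12.3) mean [ 443.5 -296.8   16.7]
scene earb 130 (array([ 622.4, -344.5]), array([67.2, 47.3]), 14.5) mean [ 623.9 -341.    27.3]
scene cuffs 255 (array([453.4, 407.7]), array([74.4, 45.9]), 11.3) mean [457.6 408.5  34. ]
scene tin 267 (array([478.7, 312. ]), array([49.2, 81.3]), 74.1) mean [483.8 312.7  17.8]
scene comp 231 (array([574.8, 309. ]), array([61.3, 57.8]), 40.3) mean [577.6 310.6  20. ]
```

View pics/tcrop.png

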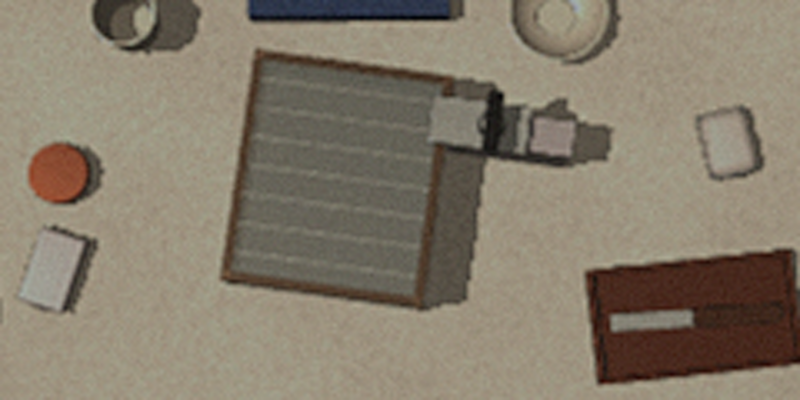

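All four measured poses agree between the two views. Box centre is about (569,34) with yaw −6.6°, and the knob at (618.5,−108) maps to box (65,−135), which fits the block at x = 65. Moving above the knob.

play_rows(
  motion=[100,36.6,46.4,-2,0,0,-30,100,36.6,46.4,-2,0,0,-30,100,36.6,46.4,-2,0,0,-30,100,36.6,46.4,-2,0,0,-30,100,36.6,46.4,-2,0,0,-30],
)

```text
clock: 3.42
position: [440.0, -333.9, 221.4]
ee_rot: [0.054, 0.999, -0.0, 0.0]
contact_force: [0.8, -0.4, 0.2]
gripper_width: 85.3
```

play_rows(
  motion=[100,17.3,21.9,-1,0,0,0,100,17.3,21.9,-1,0,0,0,100,17.3,21.9,-1,0,0,0,100,17.3,21.9,-1,0,0,0,100,17.3,21.9,-1,0,0,0],
)

```text
clock: 4.05
position: [613.4, -113.8, 210.7]
ee_rot: [0.053, 0.999, 0.0, -0.0]
contact_force: [-0.9, -0.8, -0.4]
gripper_width: 85.2
```

```bash
python3 - <<'E'
from h import *
s=st(); print(np.round(s['joints'],3))
R=Ro.from_quat(s['ee_rot']).as_matrix(); print('toolx',np.degrees(np.arctan2(R[1,0],R[0,0])),'tooly',np.degrees(np.arctan2(R[1,1],R[0,1])))
im,d,i=snap('wrist','w1.png'); P=cloud(i,d)
def sel(b):
    x0,x1,y0,y1,z0,z1=b
    m=(d>0)&(P[...,0]>x0)&(P[...,0]<x1)&(P[...,1]>y0)&(P[...,1]<y1)&(P[...,2]>z0)&(P[...,2]<z1)
    n,l,q,_=cv2.connectedComponentsWithStats(m.astype(np.uint8),connectivity=4)
    return P[l==1+np.argmax(q[1:,4])]
for n,b in dict(lid=(420,720,-70,160,72,88),keeper=(580,660,-190,-40,90,103),bar=(560,670,-170,-50,122,142)).items():
    p=sel(b); print(n,len(p),rect(p),np.round(p.mean(0),1))
for n in ['knob_grip','notch','keeper_nose']: print(n,arm.place_of(n,'wrist')[:1])
E
```

```text
t 4.05 pos [ 613.4 -113.8  210.7] rot [ 0.053  0.999  0.    -0.   ] F [-0.9 -0.8 -0.4] T [-0.09 -0.01  0.03] w 85.2
[ 0.075  0.397 -0.026 -0.    -1.148 -1.752]
toolx 173.9230678305659 tooly 83.92306750309817
lid 52084 (array([572.8,  33.6]), array([193.7, 211.4]), 83.6) [560.4  37.3  78.5]
keeper 2545 (array([620.4, -76.6]), array([50.3, 44. ]), 83.8) [619.4 -75.7  96.3]
bar 1202 (array([ 616.5, -108.6]), array([13.4, 54.9]), 84.4) [ 614.4 -108.3  133.5]
knob_grip []
notch [{'uv': [373.3, 82.2], 'confidence': 0.83}]
keeper_nose [{'uv': [386.0, 203.5], 'confidence': 0.74}]
```

View pics/w1.png

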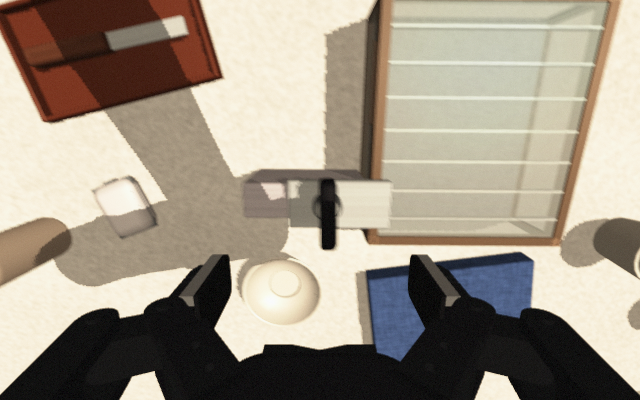

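The wrist view shows the bar at about (328,213), between the jaws (gap centre ~323), in agreement with the earlier fit. Descending.

play_rows(
  motion=[100,0,0,-5,0,0,-0.5,100,0,0,-9,0,0,-0.5,100,0,0,-10,0,0,-0.5,100,0,0,-10.4,0,0,-0.5,100,0,0,-10.4,0,0,-0.5],
)

```text
clock: 4.88
position: [612.8, -117.0, 108.8]
ee_rot: [0.059, 0.998, -0.0, 0.001]
contact_force: [-0.5, -0.5, -0.0]
gripper_width: 85.2
```

play_rows(
  motion=[100,0.45,0.85,-0.4,0,0,0,100,0.45,0.85,-0.4,0,0,0,100,0.45,0.85,-0.4,0,0,0],
)

```text
clock: 5.25
position: [616.6, -107.6, 103.4]
ee_rot: [0.058, 0.998, 0.0, 0.0]
contact_force: [-0.2, -0.8, -1.2]
gripper_width: 85.2
```

```bash
python3 - <<'E'
from h import *
s=st(); print(np.round(s['joints'],3))
im,d,i=snap('wrist','w2.png')
st()
E
```

```text
t 5.25 pos [ 616.6 -107.6  103.4] rot [0.058 0.998 0.    0.   ] F [-0.2 -0.8 -1.2] T [ 0.02  0.02 -0.05] w 85.2
[ 0.085  0.498 -0.154  0.    -0.919 -1.773]
t 5.30 pos [ 616.5 -107.8  103.4] rot [0.059 0.998 0.    0.   ] F [ 0.7 -0.1  0.8] T [ 0.   -0.03  0.04] w 85.5
```

View pics/w2.png

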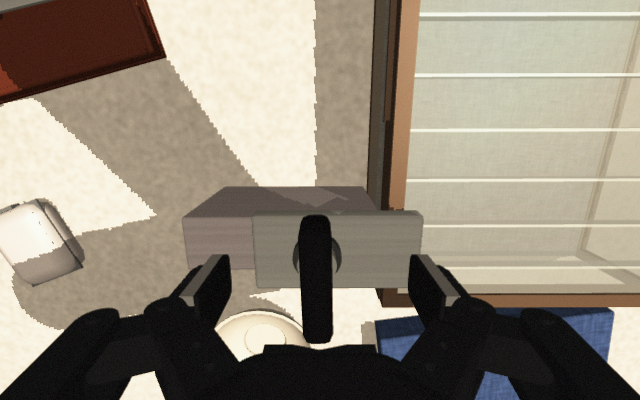

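Bar lies between the pads at (317,280) and the fingers clear the keeper. Closing, then turning anticlockwise.

play_rows(
  motion=[10,0.05,0,0.1,0,0,0,10,0.05,0,0.1,0,0,0,10,0.05,0,0.1,0,0,0,10,0.05,0,0.1,0,0,0,10,0.05,0,0.1,0,0,0],
)

```text
clock: 5.92
position: [616.7, -109.0, 104.6]
ee_rot: [0.059, 0.998, -0.001, -0.0]
contact_force: [-1.5, -5.7, 1.5]
gripper_width: 15.8
```

play_rows(
  motion=[10,0,0,0,0,0,8,10,0,0,0,0,0,16,10,0,0,0,0,0,24,10,0,0,0,0,0,32,10,0,0,0,0,0,40],
)

```text
clock: 6.55
position: [616.8, -109.3, 104.3]
ee_rot: [-0.288, 0.958, -0.001, -0.0]
contact_force: [0.0, -5.6, 0.3]
gripper_width: 16.1
```

play_rows(
  motion=[10,0,0,0,0,0,8,10,0,0,0,0,0,16,10,0,0,0,0,0,24,10,0,0,0,0,0,29,10,0,0,0,0,0,29],
)

```text
clock: 7.18
position: [617.1, -108.4, 104.3]
ee_rot: [-0.517, 0.856, -0.0, 0.0]
contact_force: [0.1, -3.0, 0.8]
gripper_width: 15.8
```

```bash
python3 - <<'E'
from h import *
s=st(); print(np.round(s['joints'],3))
R=Ro.from_quat(s['ee_rot']).as_matrix(); print('tooly',np.degrees(np.arctan2(R[1,1],R[0,1])))
im,d,i=snap('wrist','w3.png')
E
```

```text
t 7.17 pos [ 617.1 -108.4  104.3] rot [-0.517  0.856 -0.     0.   ] F [ 0.1 -3.   0.8] T [-0.96 -0.01  0.03] w 15.8
[ 0.084  0.498 -0.152  0.001 -0.921 -0.57 ]
tooly 152.20532782297508
```

View pics/w3.png

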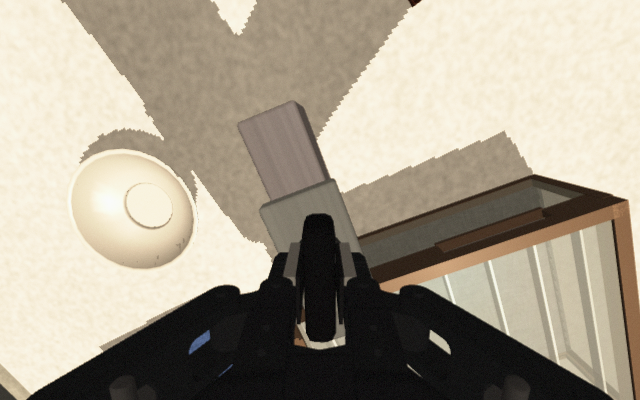

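Knob turned about 69°. Pulling the keeper back along the box's −y.

play_rows(
  motion=[10,-0.1,-1,0,0,0,0,10,-0.25,-2.2,0,0,0,0,10,-0.4,-3.4,0,0,0,0,10,-0.5,-4.3,0,0,0,0,10,-0.53,-4.5,0,0,0,0],
)

```text
clock: 7.85
position: [611.9, -153.4, 104.3]
ee_rot: [-0.517, 0.856, -0.0, 0.001]
contact_force: [1.1, 5.7, 3.0]
gripper_width: 15.9
```

play_rows(
  motion=[10,0,-0.1,0,0,0,0,10,0,-0.2,0,0,0,0,10,0,-0.2,0,0,0,0],
)

```text
clock: 8.22
position: [612.0, -153.4, 104.3]
ee_rot: [-0.517, 0.856, 0.001, 0.001]
contact_force: [-0.5, 7.2, 3.4]
gripper_width: 15.9
```

```bash
python3 - <<'E'
from h import *
s=st()
im,d,i=snap('wrist','w4.png')
im,d,i=snap('top'); P=cloud(i,d)
cv2.imwrite('pics/t4.png',cv2.resize(im[140:260,190:430],(800,400),interpolation=cv2.INTER_CUBIC)[:,:,::-1])
E
```

```text
t 8.22 pos [ 612.  -153.4  104.3] rot [-0.517  0.856  0.001  0.001] F [-0.5  7.2  3.4] T [ 2.14 -0.12 -0.08] w 15.9
```

View pics/w4.png

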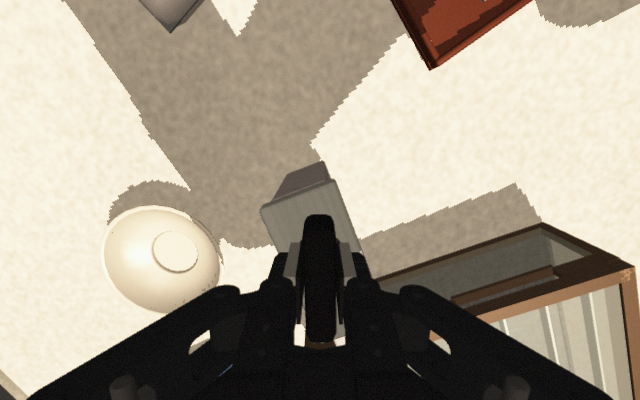

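Keeper is at its stop after 45 mm of travel. The wrist view shows it level with the block's end at (300,215). Releasing and going up.

play_rows(
  motion=[45,0,0.2,0,0,0,0,45,0,0.2,0,0,0,0,45,0,0.2,0,0,0,0,45,0,0.2,3,0,0,0,45,0,0.2,7,0,0,0],
)

```text
clock: 8.95
position: [610.6, -153.4, 173.5]
ee_rot: [-0.517, 0.856, 0.001, -0.002]
contact_force: [1.3, -0.5, -0.2]
gripper_width: 38.1
```

```bash
python3 - <<'E'
from h import *
s=st()
X=np.array([449.8,-343.9]); dx=np.array([-.085,.996]); print('grasp xy',X+10*dx)
E
```

```text
t 8.95 pos [ 610.6 -153.4  173.5] rot [-0.517  0.856  0.001 -0.002] F [ 1.3 -0.5 -0.2] T [-0.01 -0.   -0.03] w 38.1
grasp xy [ 448.95 -333.94]
```

play_rows(
  motion=[45,-16.2,-18,-1,0,0,33,45,-16.2,-18,-1,0,0,33,45,-16.2,-18,-3,0,0,33,45,-16.2,-18,-4,0,0,33,45,-16.2,-18,-4,0,0,33],
)

```text
clock: 9.57
position: [445.3, -334.8, 132.3]
ee_rot: [0.737, -0.676, -0.002, 0.001]
contact_force: [0.6, -0.1, 0.9]
gripper_width: 38.4
```

```bash
cat >> h.py <<'E'
def sel(P,d,b):
    x0,x1,y0,y1,z0,z1=b
    m=(d>0)&(P[...,0]>x0)&(P[...,0]<x1)&(P[...,1]>y0)&(P[...,1]<y1)&(P[...,2]>z0)&(P[...,2]<z1)
    n,l,q,_=cv2.connectedComponentsWithStats(m.astype(np.uint8),connectivity=4)
    return P[l==1+np.argmax(q[1:,4])] if n>1 else P[m]
def tooly(s):
    R=Ro.from_quat(s['ee_rot']).as_matrix(); return round(np.degrees(np.arctan2(R[1,1],R[0,1]))%360,1)
E
python3 - <<'E'
from h import *
s=st(); print(np.round(s['joints'],3),tooly(s))
im,d,i=snap('wrist','w5.png'); P=cloud(i,d)
for n,b in dict(handle=(420,480,-420,-300,17,40),blade=(420,480,-320,-210,11,19),tray=(380,520,-430,-200,12,26)).items():
    p=sel(P,d,b); print(n,len(p),rect(p),np.round(p.mean(0),1))
E
```

```text
t 9.57 pos [ 445.3 -334.8  132.3] rot [ 0.737 -0.676 -0.002  0.001] F [ 0.6 -0.1  0.9] T [ 0.03 -0.04 -0.03] w 38.4
[-0.354  0.365 -0.294 -0.    -0.917  0.44 ] 184.9
handle 2100 (array([ 449.1, -348.1]), array([17.9, 95.1]), 5.1) [ 449.7 -354.3   24.5]
blade 1269 (array([ 442.5, -270.7]), array([15.8, 78.7]), 4.8) [ 442.6 -271.9   17.2]
tray 3119 (array([ 446.1, -313.7]), array([ 17.9, 164.9]), 5.1) [ 446.8 -321.7   21.6]
```

View pics/w5.png

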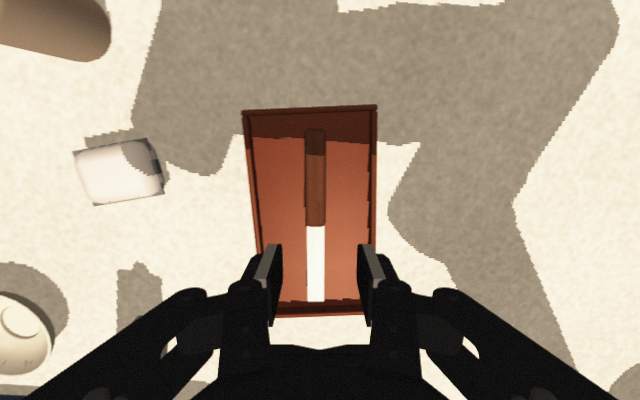

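Opener lies at (315,215) between the jaws, tip toward the box. Heights check out: blade top 17, handle top 25. Descending with a partial opening so the fingers stay inside the tray walls.

play_rows(
  motion=[45,0.3,0.1,-5,0,0,0,45,0.3,0.1,-9,0,0,0,45,0.3,0.1,-11.3,0,0,0,45,0.3,0.1,-12,0,0,0,45,0.3,0.1,-12.2,0,0,0],
)

```text
clock: 10.25
position: [453.8, -331.9, 12.6]
ee_rot: [0.739, -0.673, 0.001, -0.0]
contact_force: [0.7, -0.5, 0.4]
gripper_width: 38.5
```

```bash
python3 - <<'E'
from h import *
s=st()
im,d,i=snap('wrist','w6.png')
s=st()
E
```

```text
t 10.25 pos [ 453.8 -331.9   12.6] rot [ 0.739 -0.673  0.001 -0.   ] F [ 0.7 -0.5  0.4] T [-0.01  0.03 -0.01] w 38.5
t 10.30 pos [ 453.8 -332.    12.8] rot [ 0.739 -0.673  0.001 -0.   ] F [ 0.5 -0.9  0.2] T [-0.    0.01  0.  ] w 38.3
```

View pics/w6.png

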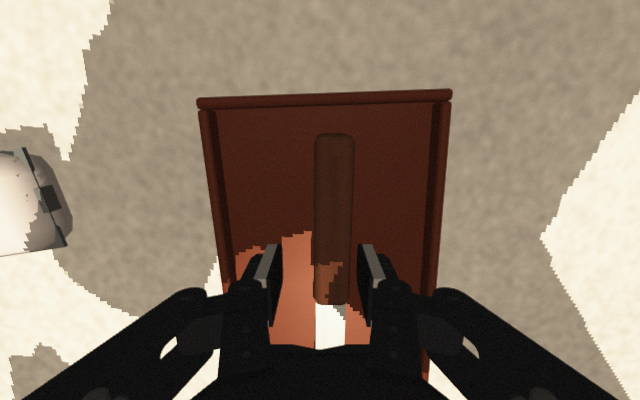

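play_rows(
  motion=[45,-0.55,-0.2,-0.2,0,0,0,45,-0.55,-0.2,-0.45,0,0,0,45,-0.55,-0.2,-0.45,0,0,0],
)

```text
clock: 10.68
position: [447.0, -334.1, 7.9]
ee_rot: [0.739, -0.674, 0.0, -0.0]
contact_force: [-0.0, -0.9, 0.5]
gripper_width: 38.5
```

play_rows(
  motion=[5,0.1,0,0,0,0,0,5,0.1,0,0,0,0,0,5,0.1,0,0,0,0,0,5,0.1,0,0,0,0,0,5,0.1,0,0,0,0,0],
)

```text
clock: 11.3
position: [448.6, -334.2, 8.1]
ee_rot: [0.739, -0.674, 0.001, -0.0]
contact_force: [1.0, 0.7, 4.7]
gripper_width: 16.6
```

play_rows(
  motion=[5,0,0,2,0,0,0,5,0,0,6,0,0,0,5,0,0,10,0,0,0,5,0,0,13,0,0,0,5,0,0,13,0,0,0],
)

```text
clock: 11.92
position: [449.0, -334.3, 139.3]
ee_rot: [0.739, -0.674, 0.002, -0.001]
contact_force: [0.3, 0.4, -1.1]
gripper_width: 16.5
```

```bash
python3 - <<'E'
from h import *
s=st();print(tooly(s))
im,d,i=snap('wrist','w7.png'); P=cloud(i,d)
p=sel(P,d,(400,480,-330,-200,100,190)); print(len(p),rect(p),np.round(p.mean(0),1))
im,d,i=snap('scene')
cv2.imwrite('pics/s7.png',cv2.resize(im[100:260,200:440],(800,533),interpolation=cv2.INTER_CUBIC)[:,:,::-1])
print(arm.place_of('opener_tip','scene')[:1], arm.place_of('opener_tip','wrist')[:1])
E
```

```text
t 11.93 pos [ 449.  -334.3  139.3] rot [ 0.739 -0.674  0.002 -0.001] F [ 0.3  0.4 -1.1] T [0.02 0.02 0.06] w 16.5
185.3
2448 (array([ 448.1, -307.3]), array([21.8, 45.5]), 0.7) [ 447.3 -311.8  155.9]
[{'uv': [308.6, 160.6], 'confidence': 0.68}] []
```

View pics/w7.png

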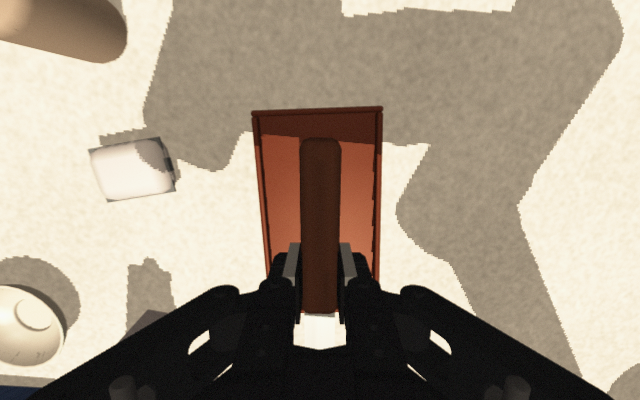

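View pics/s7.png

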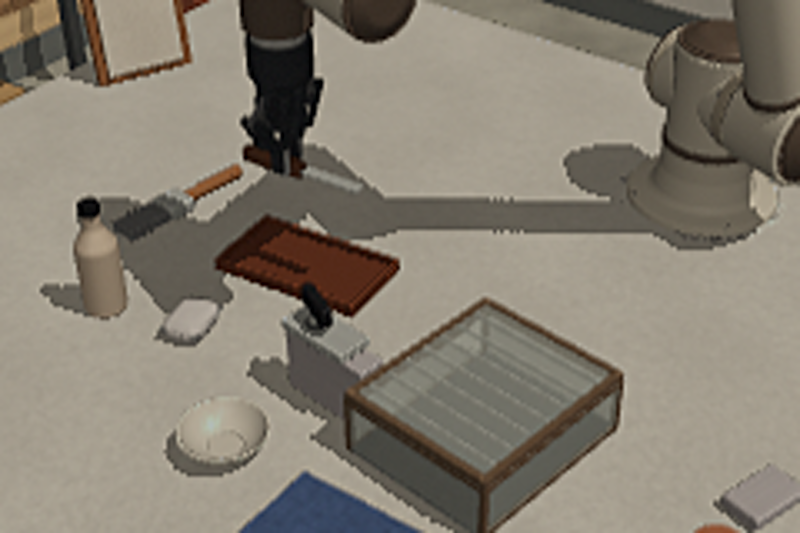

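Opener held level: TCP is 3 mm above its underside and the tip is about 104 mm ahead. Moving to the standoff before the notch.

play_rows(
  motion=[5,5.4,14,-6,0,0,-11.8,5,5.4,16,-7.5,0,0,-11.8,5,5.4,16,-8.2,0,0,-11.8,5,5.4,16,-8.2,0,0,-11.8,5,5.4,16,-8.2,0,0,-11.8],
)

```text
clock: 12.75
position: [501.6, -173.7, 54.5]
ee_rot: [-0.666, 0.746, 0.001, -0.001]
contact_force: [-0.1, -0.5, -0.6]
gripper_width: 16.7
```

```bash
python3 - <<'E'
from h import *
s=st();print(tooly(s))
im,d,i=snap('wrist','w8.png'); P=cloud(i,d)
im,d,i=snap('scene'); P=cloud(i,d)
cv2.imwrite('pics/s8.png',cv2.resize(im[150:250,250:400],(800,533),interpolation=cv2.INTER_CUBIC)[:,:,::-1])
for c in ['scene','wrist']: print(c,[ (n,arm.place_of(n,c)[:1]) for n in ['opener_tip','notch']])
for n,X in dict(tip=(502.7+.115*104,-173.8+.993*104,64),notch=(569-39.7-10.9,34+4.6-94.4,64)).items(): print(n,w2px(i,X))
im,d,i=snap('top'); 
cv2.imwrite('pics/t8.png',cv2.resize(im[150:250,300:450],(800,533),interpolation=cv2.INTER_CUBIC)[:,:,::-1])
E
```

```text
t 12.75 pos [ 501.6 -173.7   54.5] rot [-0.666  0.746  0.001 -0.001] F [-0.1 -0.5 -0.6] T [-0.03 -0.01 -0.05] w 16.7
173.5
scene [('opener_tip', [{'uv': [327.3, 202.0], 'confidence': 0.68}]), ('notch', [{'uv': [367.7, 227.6], 'confidence': 0.17}])]
wrist [('opener_tip', []), ('notch', [])]
tip [330.14094255 198.8193656 ]
notch [332.81785623 200.85412293]
```

View pics/w8.png

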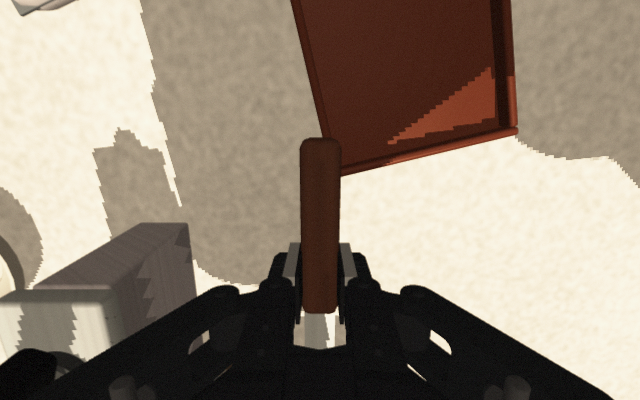

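View pics/s8.png

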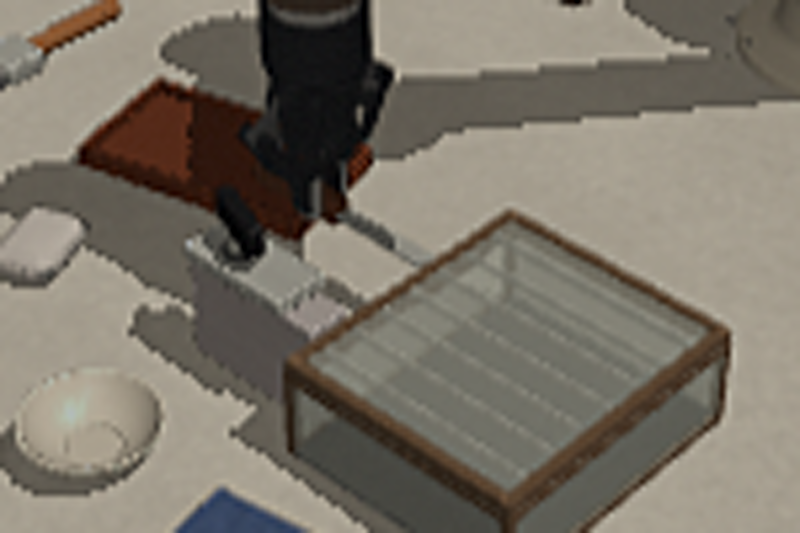

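View pics/t8.png

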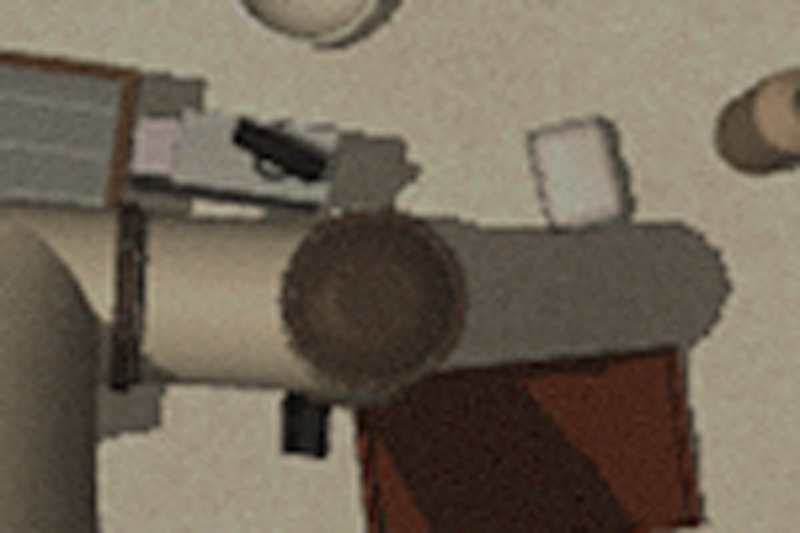

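```bash
python3 - <<'E'
from h import *
im,d,i=snap('scene'); P=cloud(i,d)
for v in range(190,201):
    for u in range(316,333):
        p=P[v,u]
        if 45<p[2]<75 and 490<p[0]<530: print((u,v),np.round(p,0),im[v,u])
o=arm.outline_of('opener','scene')[:1]
p=P[o[0]['mask']]; p=p[(p[:,2]>40)&(p[:,2]<80)]; print(len(p),np.round(np.percentile(p,[5,50,95],axis=0),0))
E
```

```text
(316, 190) [ 506. -142.   67.] [102 101  94]
(317, 190) [ 507. -137.   70.] [103 101  93]
(318, 190) [ 497. -140.   62.] [108 103  94]
(319, 190) [ 501. -132.   68.] [168 162 147]
(316, 191) [ 514. -136.   69.] [70 69 64]
(317, 191) [ 505. -138.   63.] [72 72 67]
(318, 191) [ 508. -131.   68.] [68 68 63]
(319, 191) [ 507. -127.   69.] [108 104  95]
(320, 191) [ 499. -129.   64.] [156 153 141]
(316, 192) [ 515. -135.   66.] [62 61 58]
(317, 192) [ 517. -129.   70.] [70 70 65]
(318, 192) [ 513. -128.   68.] [72 72 65]
(319, 192) [ 510. -125.   67.] [70 70 65]
(320, 192) [ 505. -125.   64.] [100  99  92]
(321, 192) [ 505. -120.   67.] [107 103  93]
(322, 192) [ 502. -118.   66.] [159 155 142]
(317, 193) [ 515. -131.   63.] [114 109  98]
(318, 193) [ 519. -123.   69.] [64 64 59]
(319, 193) [ 515. -121.   68.] [71 70 65]
(320, 193) [ 510. -121.   65.] [71 70 65]
(321, 193) [ 504. -121.   61.] [69 68 63]
(322, 193) [ 511. -111.   70.] [101 100  91]
(323, 193) [ 504. -111.   66.] [154 150 138]
(324, 193) [ 501. -108.   65.] [153 149 136]
(319, 194) [ 517. -120.   65.] [88 86 78]
(320, 194) 
[... 841 characters left out ...]
0]
(329, 196) [510. -79.  70.] [150 146 134]
(324, 197) [525. -91.  69.] [116 113 105]
(325, 197) [516. -93.  63.] [126 124 115]
(326, 197) [518. -87.  67.] [141 139 129]
(327, 197) [512. -87.  63.] [140 138 129]
(328, 197) [515. -80.  68.] [139 138 128]
(329, 197) [513. -77.  68.] [141 139 129]
(330, 197) [506. -77.  64.] [145 142 133]
(326, 198) [521. -85.  65.] [116 114 105]
(327, 198) [517. -83.  64.] [126 124 116]
(328, 198) [520. -77.  68.] [143 141 132]
(329, 198) [518. -73.  69.] [128 128 119]
(330, 198) [512. -73.  65.] [143 141 131]
(327, 199) [521. -80.  63.] [117 114 104]
(328, 199) [521. -75.  65.] [130 129 120]
112 [[ 500. -223.   58.]
 [ 509. -142.   67.]
 [ 519.  -85.   75.]]
```

Depth puts the blade's top at about z = 65±2, inside the notch (58–70). Sliding in along box +y while watching force.

play_rows(
  motion=[5,0.1,0.8,0,0,0,0,5,0.2,1.6,0,0,0,0,5,0.28,2.4,0,0,0,0,5,0.28,2.4,0,0,0,0],
)

```text
clock: 13.7
position: [505.1, -149.1, 55.7]
ee_rot: [-0.666, 0.746, 0.0, 0.0]
contact_force: [0.4, -0.8, -1.6]
gripper_width: 16.7
```

play_rows(
  motion=[5,0.08,0.7,0,0,0,0,5,0.17,1.5,0,0,0,0,5,0.17,1.5,0,0,0,0],
)

```text
clock: 14.08
position: [506.7, -134.4, 55.7]
ee_rot: [-0.666, 0.746, -0.0, 0.0]
contact_force: [-0.7, -0.4, -1.2]
gripper_width: 16.5
```

```bash
python3 - <<'E'
from h import *
s=st();print(tooly(s))
im,d,i=snap('scene'); P=cloud(i,d)
cv2.imwrite('pics/s9.png',cv2.resize(im[150:250,250:400],(800,533),interpolation=cv2.INTER_CUBIC)[:,:,::-1])
E
```

```text
t 14.07 pos [ 506.7 -134.4   55.7] rot [-0.666  0.746 -0.     0.   ] F [-0.7 -0.4 -1.2] T [0.02 0.03 0.06] w 16.5
173.5
```

View pics/s9.png

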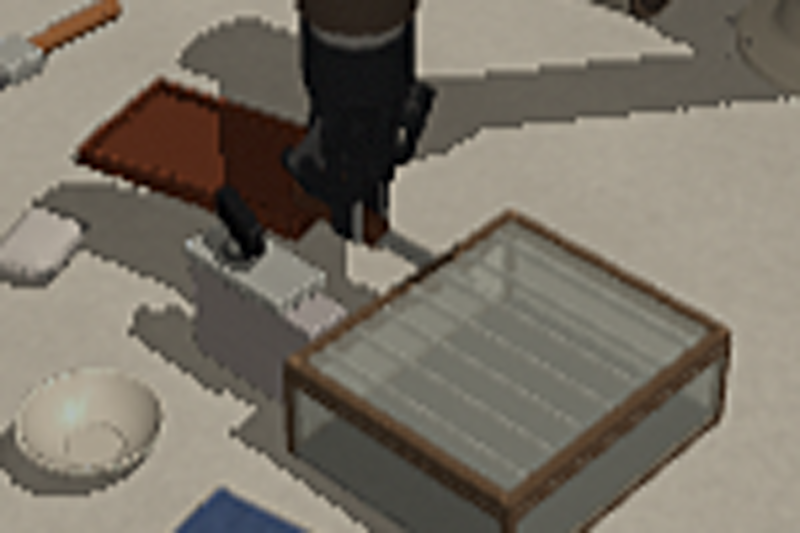

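Blade is inserted about 25 mm with no contact force. Lifting along the lid's arc.

play_rows(
  motion=[5,0,0,0.8,0,0,0,5,0.02,0.2,1.8,0,0,0,5,0.05,0.5,3,0,0,0,5,0.1,0.9,4.2,0,0,0,5,0.12,1.05,4.7,0,0,0],
)

```text
clock: 14.75
position: [508.2, -124.3, 103.9]
ee_rot: [-0.666, 0.746, -0.001, 0.001]
contact_force: [0.3, -1.5, -2.4]
gripper_width: 16.0
```

```bash
python3 - <<'E'
from h import *
s=st();print(tooly(s))
im,d,i=snap('scene'); P=cloud(i,d)
cv2.imwrite('pics/s10.png',cv2.resize(im[130:250,230:410],(800,533),interpolation=cv2.INTER_CUBIC)[:,:,::-1])
E
```

```text
t 14.75 pos [ 508.2 -124.3  103.9] rot [-0.666  0.746 -0.001  0.001] F [ 0.3 -1.5 -2.4] T [-0.6   0.05 -0.06] w 16.0
173.5
```

View pics/s10.png

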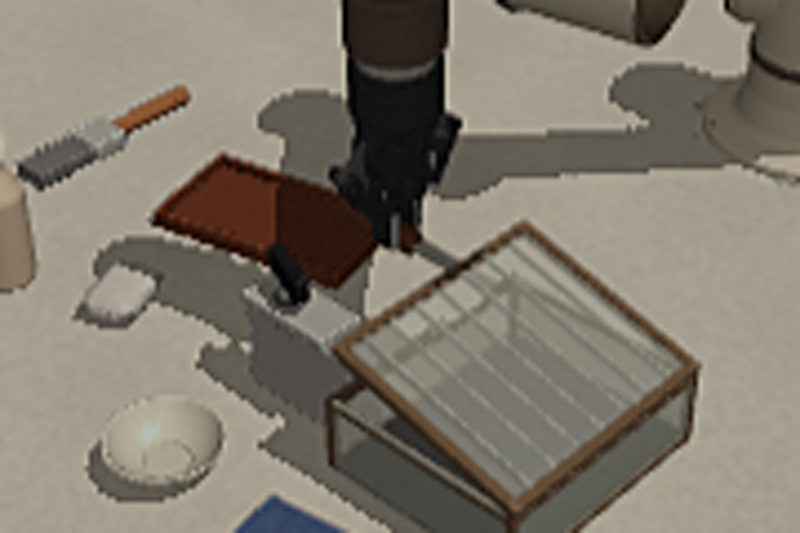

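Lid is up about 16°, with 2.4 N on the tool. Continuing along the arc.

play_rows(
  motion=[5,0.07,0.6,1.85,0,0,0,5,0.18,1.6,3.85,0,0,0,5,0.31,2.65,5.5,0,0,0,5,0.48,4.1,7.15,0,0,0,5,0.64,5.6,8.5,0,0,0],
)

```text
clock: 15.42
position: [513.9, -68.0, 188.2]
ee_rot: [-0.666, 0.746, 0.0, -0.0]
contact_force: [-0.8, -1.5, -1.7]
gripper_width: 16.6
```

```bash
python3 - <<'E'
from h import *
s=st();print(tooly(s))
im,d,i=snap('scene'); P=cloud(i,d)
cv2.imwrite('pics/s11.png',cv2.resize(im[130:250,230:410],(800,533),interpolation=cv2.INTER_CUBIC)[:,:,::-1])
E
```

```text
t 15.43 pos [513.9 -68.  188.2] rot [-0.666  0.746  0.    -0.   ] F [-0.8 -1.5 -1.7] T [-0.46  0.16  0.06] w 16.6
173.5
```

View pics/s11.png

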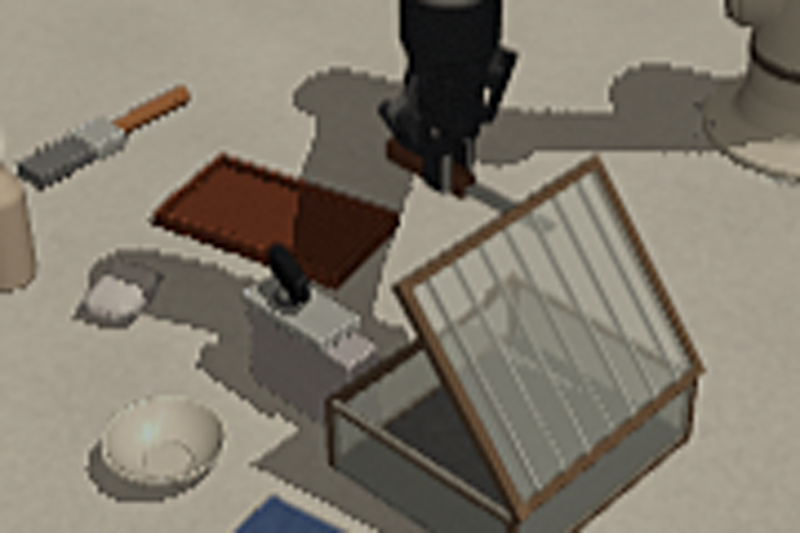

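play_rows(
  motion=[5,0.29,2.5,1.2,0,0,0,5,0.53,4.6,1.7,0,0,0,5,0.78,6.7,1.9,0,0,0,5,1.0,8.8,1.8,0,0,0,5,1.18,10.2,1.4,0,0,0],
)

```text
clock: 16.1
position: [526.5, 34.5, 201.9]
ee_rot: [-0.666, 0.746, -0.0, 0.001]
contact_force: [0.3, -1.8, 0.4]
gripper_width: 16.5
```

play_rows(
  motion=[5,0.06,0.6,0,0,0,0,5,0.15,1.3,0,0,0,0,5,0.15,1.3,0,0,0,0],
)

```text
clock: 16.48
position: [527.6, 46.8, 201.5]
ee_rot: [-0.666, 0.746, 0.0, 0.0]
contact_force: [-0.4, -0.8, -0.2]
gripper_width: 16.4
```

```bash
python3 - <<'E'
from h import *
s=st();print(tooly(s))
im,d,i=snap('scene'); P=cloud(i,d)
cv2.imwrite('pics/s12.png',cv2.resize(im[110:250,230:440],(800,533),interpolation=cv2.INTER_CUBIC)[:,:,::-1])
E
```

```text
t 16.48 pos [527.6  46.8 201.5] rot [-0.666  0.746  0.     0.   ] F [-0.4 -0.8 -0.2] T [-0.05 -0.01 -0.05] w 16.4
173.5
```

View pics/s12.png

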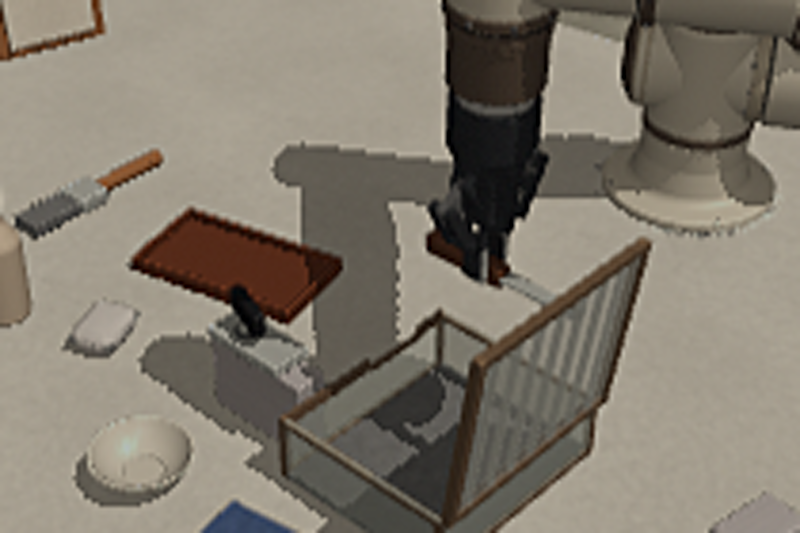

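Lid is standing at about 97° (≈1.69 rad). Backing out and returning the opener to the tray.

play_rows(
  motion=[5,-0.7,-6,0,0,0,0,5,-7.9,-38.1,-5,0,0,11.8,5,-7.9,-38.1,-5,0,0,11.8,5,-7.9,-38.1,-5,0,0,11.8,5,-7.9,-38.1,-5,0,0,11.8],
)

```text
clock: 17.15
position: [467.2, -251.6, 165.0]
ee_rot: [0.739, -0.674, 0.001, -0.0]
contact_force: [1.6, -0.1, -1.3]
gripper_width: 16.9
```

```bash
python3 - <<'E'
from h import *
s=st();print(tooly(s))
im,d,i=snap('top'); P=cloud(i,d)
for n,b in dict(earb=(540,690,-430,-260,20,36),cuffs=(370,540,330,490,26,42),tin=(390,570,235,385,10,26),comp=(500,650,235,385,13,28)).items():
    p=sel(P,d,b); print(n,len(p),rect(p),np.round(p.mean(0),1))
im,d,i=snap('scene'); P=cloud(i,d)
m=(d>0)&(P[...,2]>110)&(P[...,2]<290)&(P[...,1]>70)&(P[...,1]<200)&(P[...,0]>440)&(P[...,0]<720)
p=P[m]-[569,34,0]; by=p[:,0]*.1149+p[:,1]*.9934
A=np.polyfit(p[:,2],by,1); print('lid slope',len(p),A,'angle',np.pi/2+np.arctan(A[0]))
E
```

```text
t 17.15 pos [ 467.2 -251.6  165. ] rot [ 0.739 -0.674  0.001 -0.   ] F [ 1.6 -0.1 -1.3] T [ 0.02 -0.12  0.02] w 16.9
185.3
earb 253 (array([ 617.9, -342.2]), array([65.4, 47.3]), 15.9) [ 618.6 -341.9   26.1]
cuffs 325 (array([453.7, 410.3]), array([72.5, 46.1]), 11.3) [453.3 409.6  33.7]
tin 348 (array([478.2, 314.3]), array([48.7, 76.5]), 73.0) [478.3 313.3  17.3]
comp 259 (array([574.1, 312.7]), array([59.7, 57.4]), 49.0) [573.3 311.   19.3]
lid slope 1454 [ 0.11418898 93.17042383] angle 1.684492848857351
```

Lid angle measures 1.68 rad from depth, and all items are unmoved. Lowering the opener.

play_rows(
  motion=[5,-1.8,-8.2,-7,0,0,0,5,-1.8,-8.2,-9,0,0,0,5,-1.8,-8.2,-12,0,0,0,5,-1.8,-8.2,-12,0,0,0,5,-1.8,-8.2,-12,0,0,0],
)

```text
clock: 17.88
position: [451.0, -331.7, 46.3]
ee_rot: [0.739, -0.673, 0.001, -0.0]
contact_force: [0.9, -0.3, -0.4]
gripper_width: 16.7
```

play_rows(
  motion=[5,-0.2,-0.25,-2,0,0,0,5,-0.2,-0.25,-3.2,0,0,0,5,-0.2,-0.25,-3.6,0,0,0,5,-0.2,-0.25,-3.6,0,0,0],
)

```text
clock: 18.38
position: [448.1, -334.0, 9.3]
ee_rot: [0.739, -0.674, 0.0, -0.0]
contact_force: [-0.7, 0.3, -1.8]
gripper_width: 16.7
```

play_rows(
  motion=[45,0,0,0,0,0,0,45,0,0,0,0,0,0,45,0,0,0,0,0,0,45,0,0,3,0,0,0,45,0,0,9,0,0,0],
)

```text
clock: 19.0
position: [445.9, -333.3, 97.6]
ee_rot: [0.739, -0.674, -0.003, 0.001]
contact_force: [1.4, -0.3, 1.3]
gripper_width: 38.0
```

```bash
python3 - <<'E'
from h import *
s=st();print(tooly(s))
im,d,i=snap('wrist','w13.png'); P=cloud(i,d)
for n,b in dict(handle=(420,480,-420,-300,17,40),blade=(420,480,-320,-210,11,19)).items():
    p=sel(P,d,b); print(n,len(p),rect(p),np.round(p.mean(0),1))
E
```

```text
t 19.00 pos [ 445.9 -333.3   97.6] rot [ 0.739 -0.674 -0.003  0.001] F [ 1.4 -0.3  1.3] T [-0.11 -0.17 -0.04] w 38.0
185.2
handle 2800 (array([ 449.4, -347.8]), array([17.9, 96.2]), 5.7) [ 450.  -353.5   24.4]
blade 1577 (array([ 442.6, -270.8]), array([15.8, 79.4]), 5.0) [ 442.7 -271.6   17.3]
```

View pics/w13.png

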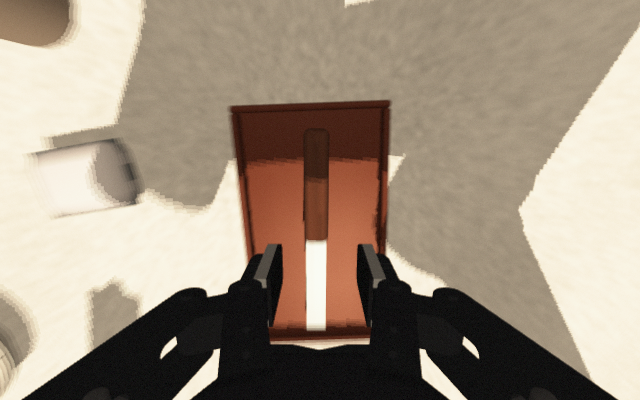

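Opener lies flat in its tray as before. Now the earbuds: open, turn −80° and move above.

play_rows(
  motion=[100,0,0,5,0,0,-10,100,5,0,5,0,0,-20,100,10,0,5,0,0,-30,100,14,-0.5,4,0,0,-40,100,17,-1,4,0,0,-50],
)

```text
clock: 19.68
position: [618.8, -343.7, 137.5]
ee_rot: [-0.382, 0.924, 0.001, -0.001]
contact_force: [0.2, -0.6, -0.4]
gripper_width: 85.5
```

play_rows(
  motion=[100,0.2,0,-1,0,0,-10,100,0.2,0,-2,0,0,-20,100,0.2,0,-2,0,0,-30,100,0.2,0,-2,0,0,-30],
)

```text
clock: 20.18
position: [619.6, -344.0, 118.5]
ee_rot: [-0.134, 0.991, 0.0, -0.0]
contact_force: [0.2, -0.1, 0.2]
gripper_width: 85.2
```

```bash
python3 - <<'E'
from h import *
s=st();print(tooly(s))
im,d,i=snap('wrist','w14.png'); P=cloud(i,d)
p=sel(P,d,(560,690,-420,-280,15,36)); print(len(p),rect(p),np.round(p.mean(0),1))
E
```

```text
t 20.18 pos [ 619.6 -344.   118.5] rot [-0.134  0.991  0.    -0.   ] F [ 0.2 -0.1  0.2] T [ 0.02 -0.01  0.04] w 85.2
105.4
4433 (array([ 617.4, -344.4]), array([67.9, 50. ]), 14.7) [ 614.8 -345.1   25.7]
```

View pics/w14.png

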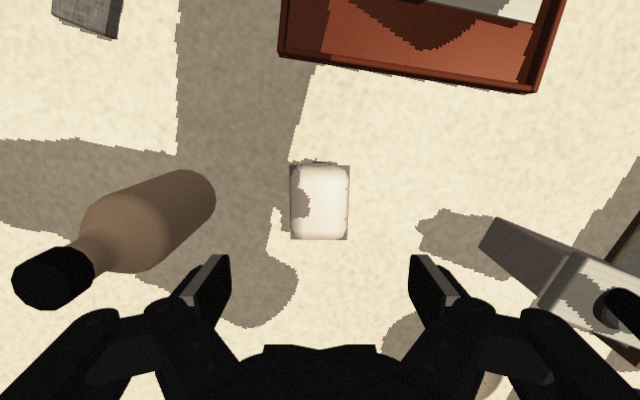

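Earbuds at (320,202), centred and aligned with the jaws. Descending and closing.

play_rows(
  motion=[100,-0.1,0,-5,0,0,0,100,-0.1,0,-9,0,0,0,100,-0.1,0,-10.8,0,0,0,100,-0.1,0,-11.2,0,0,0,100,-0.1,0,-11.2,0,0,0],
)

```text
clock: 20.85
position: [619.8, -344.5, 8.4]
ee_rot: [-0.133, 0.991, -0.001, 0.001]
contact_force: [0.3, 0.1, 0.0]
gripper_width: 85.5
```

play_rows(
  motion=[30,0,0,0,0,0,0,30,0,0,0,0,0,0,30,0,0,0,0,0,0,30,0,0,0,0,0,0,30,0,0,0,0,0,0],
)

```text
clock: 21.48
position: [619.7, -344.3, 8.6]
ee_rot: [-0.133, 0.991, -0.001, 0.001]
contact_force: [-0.3, 1.4, 5.4]
gripper_width: 48.5
```

Gripped at 48.5 mm. Lifting high enough to clear the knob, then over to the box.

play_rows(
  motion=[30,0,0,5,0,0,0,30,0,0,11,0,0,10,30,0,0,16,0,0,20,30,0,5,16,0,0,30,30,0,11,16,0,0,40],
)

```text
clock: 22.1
position: [618.2, -233.6, 166.9]
ee_rot: [-0.465, 0.885, 0.0, 0.0]
contact_force: [-0.3, 0.8, -1.4]
gripper_width: 48.4
```

play_rows(
  motion=[30,0,6,0,0,0,10,30,-0.2,12,0,0,0,20,30,-0.4,18,0,0,0,28,30,-0.4,22,0,0,0,28,30,-0.4,22,0,0,0,28],
)

```text
clock: 22.72
position: [614.3, -11.3, 166.5]
ee_rot: [-0.666, 0.746, 0.0, -0.0]
contact_force: [-0.0, -0.4, -0.4]
gripper_width: 48.8
```

```bash
python3 - <<'E'
from h import *
s=st();print(tooly(s))
im,d,i=snap('wrist','w15.png')
E
```

```text
t 22.73 pos [614.3 -11.3 166.5] rot [-0.666  0.746  0.    -0.   ] F [-0.  -0.4 -0.4] T [-0.01  0.04  0.01] w 48.8
173.5
```

View pics/w15.png

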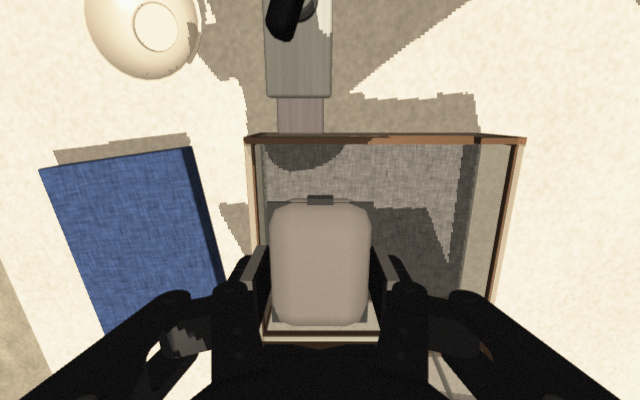

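Earbuds held over the box interior. The box walls show at columns 250 to 520, and the fingers will fit inside. Lowering.

play_rows(
  motion=[30,-0.25,-0.3,-5,0,0,0,30,-0.25,-0.3,-10,0,0,0,30,-0.25,-0.3,-13,0,0,0,30,-0.25,-0.3,-14.6,0,0,0,30,-0.25,-0.3,-14.9,0,0,0],
)

```text
clock: 23.4
position: [610.7, -18.2, 16.8]
ee_rot: [-0.664, 0.748, 0.001, -0.002]
contact_force: [-3.9, -1.1, 0.9]
gripper_width: 48.6
```

play_rows(
  motion=[30,0,0,-0.1,0,0,0,70,0,0,-0.1,0,0,0,70,0,0,-0.1,0,0,0,70,0,0,-0.1,0,0,0,70,0,0,4,0,0,0],
)

```text
clock: 24.02
position: [610.3, -17.4, 56.5]
ee_rot: [-0.664, 0.747, 0.001, -0.002]
contact_force: [0.9, 0.8, 0.8]
gripper_width: 59.9
```

play_rows(
  motion=[70,0,0,5,0,0,0,70,0,0,10,0,0,0,70,0,5,13,0,0,0,70,0,10,13,0,0,0],
)

```text
clock: 24.52
position: [615.3, 84.5, 194.4]
ee_rot: [-0.664, 0.748, -0.003, 0.006]
contact_force: [0.3, 0.2, -0.9]
gripper_width: 59.5
```

```bash
python3 - <<'E'
from h import *
s=st();print(tooly(s),np.round(s['joints'],2))
im,d,i=snap('wrist','w16.png')
im,d,i=snap('top'); P=cloud(i,d)
for n,b in dict(cuffs=(370,540,330,490,26,42),tin=(390,570,235,385,10,26),comp=(500,650,235,385,13,28)).items():
    p=sel(P,d,b); print(n,len(p),rect(p),np.round(p.mean(0),1))
E
```

```text
t 24.52 pos [615.3  84.5 194.4] rot [-0.664  0.748 -0.003  0.006] F [ 0.3  0.2 -0.9] T [ 0.08  0.   -0.  ] w 59.5
173.2 [ 0.4   0.4  -0.07  0.   -1.09 -0.52]
cuffs 296 (array([453.4, 411.6]), array([72.2, 44.7]), 12.1) [452.9 411.9  33.4]
tin 17 (array([561.6, 288.7]), array([12.8, 13.9]), 5.5) [563.5 289.1  18.6]
comp 43 (array([571.4, 289.4]), array([31.3, 15.1]), 13.1) [572.2 290.2  19.4]
```

View pics/w16.png

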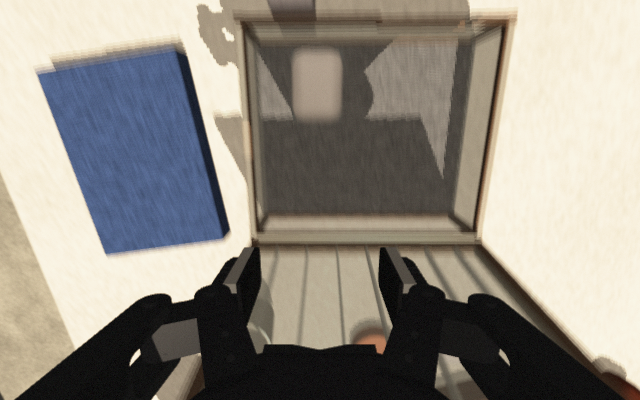

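Earbuds are inside, seen at (317,85). Going up over the lid to the compact.

play_rows(
  motion=[100,0,-3,4,0,0,-10,100,0,-3,9,0,0,-20,100,-1,0,9.5,0,0,-30,100,-2,6,9.5,0,0,-40,100,-3,12,9.5,0,0,-50],
)

```text
clock: 25.25
position: [582.6, 203.8, 285.1]
ee_rot: [-0.283, 0.959, 0.0, 0.002]
contact_force: [0.7, -0.8, 0.1]
gripper_width: 85.6
```

play_rows(
  motion=[100,-1,6,0,0,0,-8,100,-1.2,10.7,-2,0,0,-8,100,-1.2,10.7,-8,0,0,-8,100,-1.2,10.7,-14,0,0,-8,100,-1.2,10.7,-15,0,0,-8],
)

```text
clock: 25.88
position: [568.6, 308.4, 129.6]
ee_rot: [-0.219, 0.976, -0.002, -0.003]
contact_force: [1.3, 0.3, -0.1]
gripper_width: 85.3
```

```bash
python3 - <<'E'
from h import *
s=st();print(tooly(s),np.round(s['joints'],2))
im,d,i=snap('wrist','w17.png'); P=cloud(i,d)
for n,b in dict(comp=(510,660,235,385,13,28),tin=(390,525,235,385,10,26)).items():
    p=sel(P,d,b); print(n,len(p),rect(p),np.round(p.mean(0),1))
E
```

```text
t 25.88 pos [568.6 308.4 129.6] rot [-0.219  0.976 -0.002 -0.003] F [ 1.3  0.3 -0.1] T [0.01 0.02 0.05] w 85.3
115.3 [ 0.75  0.51 -0.06 -0.   -1.01 -1.88]
comp 3460 (array([572.4, 311.1]), array([58.8, 59. ]), 71.4) [571.3 310.8  20.1]
tin 5638 (array([477.6, 313.8]), array([48., 77.]), 73.6) [477.4 312.9  18. ]
```

View pics/w17.png

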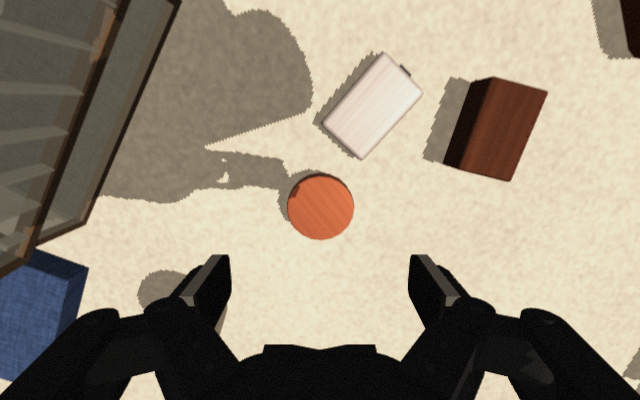

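Compact at (320,206), centred between the jaws; z top = 20 as expected. Descending.

play_rows(
  motion=[100,0.4,0.25,-5,0,0,0,100,0.4,0.25,-9,0,0,0,100,0.4,0.25,-11.5,0,0,0,100,0.4,0.25,-12.3,0,0,0,100,0.4,0.25,-12.3,0,0,0],
)

```text
clock: 26.55
position: [575.8, 313.4, 12.2]
ee_rot: [-0.219, 0.976, 0.001, 0.002]
contact_force: [0.7, 0.0, 0.9]
gripper_width: 85.5
```

play_rows(
  motion=[40,0,0,0,0,0,0,40,0,0,0,0,0,0,40,0,0,0,0,0,0,40,0,0,0,0,0,0],
)

```text
clock: 27.05
position: [575.4, 313.4, 12.8]
ee_rot: [-0.219, 0.976, 0.001, 0.002]
contact_force: [-1.4, -0.3, 6.7]
gripper_width: 55.7
```

The grip reads 55.7 mm with the tips too high: open fingers sit farther back, and TCP z is 12.8. Reopening and going lower.

play_rows(
  motion=[100,0,0,0,0,0,0,100,-0.25,-0.2,0,0,0,0,100,-0.25,-0.2,0,0,0,0,100,-0.25,-0.2,-0.9,0,0,0,100,-0.25,-0.2,-0.9,0,0,0],
)

```text
clock: 27.68
position: [570.9, 309.9, -0.5]
ee_rot: [-0.219, 0.976, -0.001, -0.001]
contact_force: [-0.1, 0.2, 0.4]
gripper_width: 85.7
```

```bash
python3 - <<'E'
from h import *
s=st();print(tooly(s),np.round(s['joints'],2))
im,d,i=snap('wrist','w18.png'); P=cloud(i,d)
E
```

```text
t 27.68 pos [ 5.709e+02  3.099e+02 -5.000e-01] rot [-0.219  0.976 -0.001 -0.001] F [-0.1  0.2  0.4] T [-0.02 -0.01 -0.02] w 85.7
115.3 [ 0.75  0.66 -0.17 -0.   -0.75 -1.88]
```

View pics/w18.png

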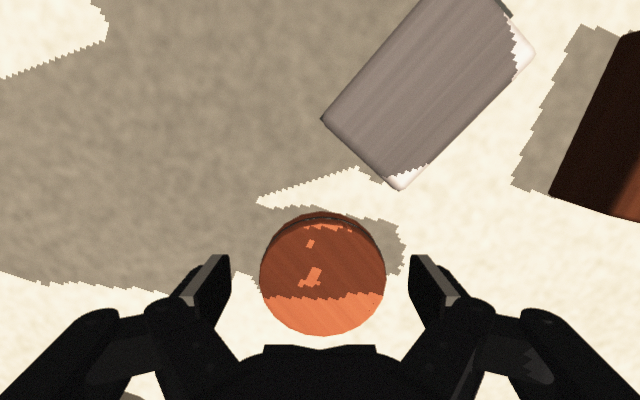

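play_rows(
  motion=[100,0.15,0.1,0.4,0,0,0,40,0.15,0.1,0.4,0,0,0,40,0.15,0.1,0.4,0,0,0,40,0.15,0.1,0.4,0,0,0,40,0.15,0.1,0.4,0,0,0],
)

```text
clock: 28.35
position: [573.8, 312.0, 6.0]
ee_rot: [-0.219, 0.976, 0.0, 0.001]
contact_force: [0.3, 0.5, 5.6]
gripper_width: 57.6
```

play_rows(
  motion=[40,0,0,4,0,0,0,40,0,0,10,0,0,0,40,0,0,16,0,0,10,40,0,0,22,0,0,20,40,-0.5,0,28.4,0,0,30],
)

```text
clock: 28.98
position: [567.7, 311.0, 288.0]
ee_rot: [-0.466, 0.885, 0.0, -0.001]
contact_force: [0.4, 0.8, -0.7]
gripper_width: 57.6
```

```bash
python3 - <<'E'
from h import *
s=st();print(tooly(s),np.round(s['joints'],2))
im,d,i=snap('wrist','w19.png'); P=cloud(i,d)
E
```

```text
t 28.98 pos [567.7 311.  288. ] rot [-0.466  0.885  0.    -0.001] F [ 0.4  0.8 -0.7] T [ 0.18 -0.06  0.04] w 57.6
145.6 [ 0.75  0.39  0.16 -0.   -1.34 -1.35]
```

View pics/w19.png

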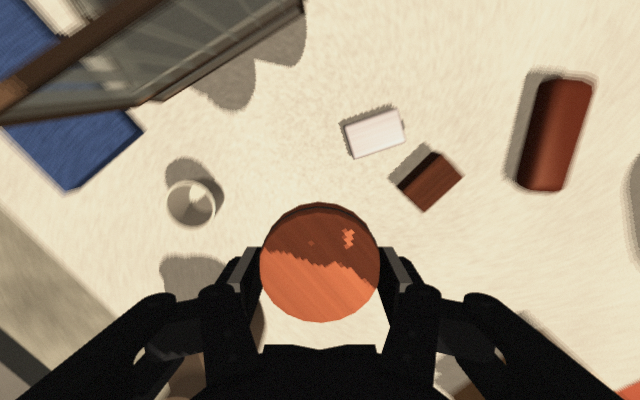

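Compact is held level. Crossing over the lid.

play_rows(
  motion=[40,-1,-6,0.3,0,0,10,40,-2.2,-12,0.3,0,0,20,40,-3.3,-18,0.3,0,0,28,40,-4.4,-24,0.3,0,0,28,40,-5.4,-29.6,0.3,0,0,28],
)

```text
clock: 29.65
position: [513.1, 13.6, 289.4]
ee_rot: [-0.664, 0.748, 0.0, -0.0]
contact_force: [0.6, 0.2, -0.8]
gripper_width: 57.1
```

play_rows(
  motion=[40,0,-2,-5,0,0,0,40,0,-2,-11,0,0,0,40,0,-2,-15,0,0,0,40,0,-2,-17,0,0,0,40,0,-2,-17,0,0,0],
)

```text
clock: 30.28
position: [512.6, -5.0, 118.0]
ee_rot: [-0.664, 0.748, 0.001, -0.002]
contact_force: [0.2, -0.1, -0.6]
gripper_width: 57.5
```

```bash
python3 - <<'E'
from h import *
s=st();print(tooly(s))
p=s['position']-np.array([569,34,0]);print('box',.9934*p[0]-.1149*p[1],.1149*p[0]+.9934*p[1])
im,d,i=snap('wrist','w20.png'); P=cloud(i,d)
E
```

```text
t 30.27 pos [512.6  -5.  118. ] rot [-0.664  0.748  0.001 -0.002] F [ 0.2 -0.1 -0.6] T [-0.04 -0.   -0.  ] w 57.5
173.2
box -51.55876149242641 -45.190473540448465
```

View pics/w20.png

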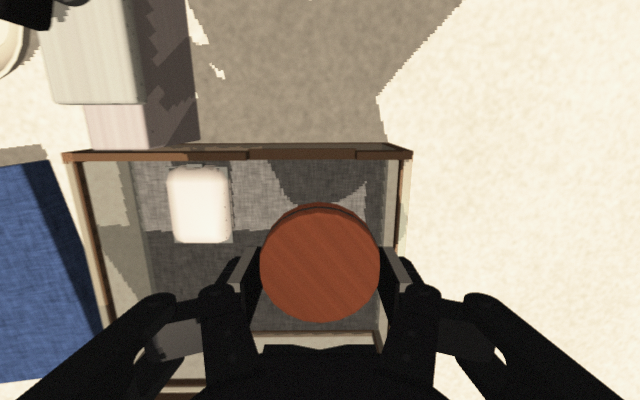

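Compact is over its slot; the right finger is close to the wall, so I'm shifting +5 mm in x while lowering.

play_rows(
  motion=[40,0.5,0.1,-4,0,0,0,40,0.5,0.1,-8,0,0,0,40,0.5,0.1,-9.8,0,0,0,40,0.5,0.1,-10.4,0,0,0,40,0.5,0.1,-10.4,0,0,0],
)

```text
clock: 30.95
position: [520.2, -3.3, 17.1]
ee_rot: [-0.664, 0.747, -0.0, 0.001]
contact_force: [-0.0, -0.3, -0.2]
gripper_width: 57.4
```

play_rows(
  motion=[84,0,0,-0.1,0,0,0,84,0,0,-0.1,0,0,0,84,0,0,-0.1,0,0,0,84,0,0,4,0,0,0,84,0,0,10,0,0,0],
)

```text
clock: 31.58
position: [516.1, -4.1, 115.0]
ee_rot: [-0.664, 0.748, 0.002, -0.004]
contact_force: [2.1, 1.0, -0.0]
gripper_width: 71.8
```

play_rows(
  motion=[84,0,0,6,0,0,0,84,0,0,12,0,0,0,84,0,0,17.8,0,0,0,84,0,2,18,0,0,0,84,0,6,18,0,0,-10],
)

```text
clock: 32.2
position: [517.7, 56.2, 296.3]
ee_rot: [-0.594, 0.805, 0.001, -0.001]
contact_force: [0.4, 0.2, -1.6]
gripper_width: 71.8
```

```bash
python3 - <<'E'
from h import *
s=st();print(tooly(s))
im,d,i=snap('wrist','w21.png'); P=cloud(i,d)
E
```

```text
t 32.20 pos [517.7  56.2 296.3] rot [-0.594  0.805  0.001 -0.001] F [ 0.4  0.2 -1.6] T [-0.   -0.03 -0.  ] w 71.8
162.8
```

View pics/w21.png

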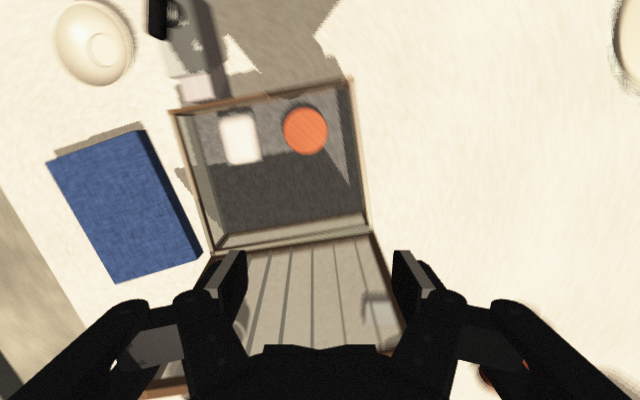

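Both items are inside: earbuds at (240,138), compact at (305,130). Next is the tin.

play_rows(
  motion=[84,-1,6,0,0,0,10,84,-2,12,0,0,0,20,84,-3,18,0,0,0,30,84,-4,23,0,0,0,40,84,-4,25.7,-4,0,0,50],
)

```text
clock: 32.88
position: [478.6, 316.3, 257.8]
ee_rot: [0.882, -0.471, 0.0, -0.002]
contact_force: [0.6, -0.4, -1.0]
gripper_width: 71.9
```

play_rows(
  motion=[84,0,0,-5,0,0,10,84,0,0,-10,0,0,20,84,0,0,-13,0,0,30,84,0,0,-13,0,0,40,84,0,0,-13,0,0,40.5],
)

```text
clock: 33.5
position: [478.1, 312.4, 125.0]
ee_rot: [0.99, -0.142, -0.001, 0.002]
contact_force: [0.6, -0.6, 0.6]
gripper_width: 71.6
```

```bash
python3 - <<'E'
from h import *
s=st();print(tooly(s),np.round(s['joints'],2))
im,d,i=snap('wrist','w22.png'); P=cloud(i,d)
for n,b in dict(cuffs=(370,540,350,490,26,42),tin=(390,570,235,370,10,26)).items():
    p=sel(P,d,b); print(n,len(p),rect(p),np.round(p.mean(0),1))
E
```

```text
t 33.50 pos [478.1 312.4 125. ] rot [ 0.99  -0.142 -0.001  0.002] F [ 0.6 -0.6  0.6] T [ 0.   -0.04 -0.06] w 71.6
253.7 [ 0.86  0.39 -0.27 -0.   -0.91  0.42]
cuffs 2083 (array([470. , 412.5]), array([37.7, 46.4]), 11.7) [473.5 412.2  33.7]
tin 4560 (array([478.3, 313.3]), array([48.2, 76.8]), 73.5) [481.2 312.4  18. ]
```

View pics/w22.png

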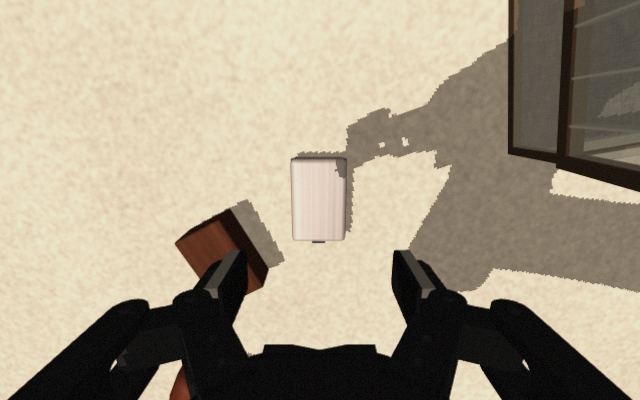

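Tin at (319,198), centred. The near finger has about 25 mm gap to the cufflink box. Descending with a slightly narrower opening.

play_rows(
  motion=[76,0,0.1,-5,0,0,0,76,0,0.1,-9,0,0,0,76,0,0.1,-11.2,0,0,0,76,0,0.1,-11.7,0,0,0,76,0,0.1,-11.7,0,0,0],
)

```text
clock: 34.17
position: [479.6, 314.8, 9.9]
ee_rot: [0.99, -0.142, 0.0, -0.0]
contact_force: [-0.2, 0.1, -0.2]
gripper_width: 64.6
```

```bash
python3 - <<'E'
from h import *
s=st();im,d,i=snap('wrist','w23.png'); st()
E
```

```text
t 34.17 pos [479.6 314.8   9.9] rot [ 0.99  -0.142  0.    -0.   ] F [-0.2  0.1 -0.2] T [0.03 0.01 0.02] w 64.6
t 34.23 pos [479.8 315.1  10.4] rot [ 0.99  -0.141  0.001 -0.001] F [ 0.1 -0.   0.6] T [-0.01 -0.01  0.04] w 65.1
```

View pics/w23.png

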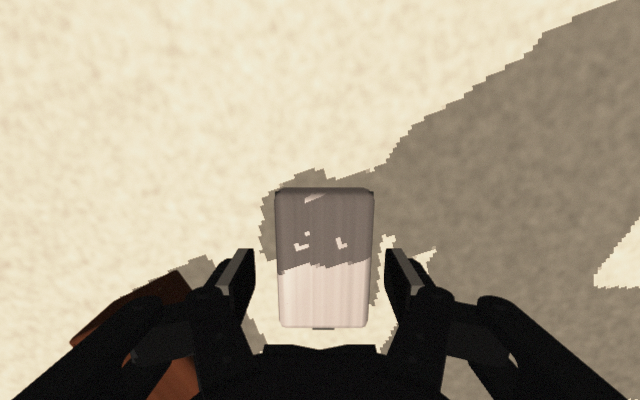

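play_rows(
  motion=[76,-0.1,-0.15,-0.6,0,0,0,76,-0.1,-0.15,-0.6,0,0,0,30,-0.1,-0.15,-0.6,0,0,0,30,-0.1,-0.15,-0.6,0,0,0,30,-0.1,-0.15,-0.6,0,0,0],
)

```text
clock: 34.85
position: [478.7, 313.4, 3.9]
ee_rot: [0.99, -0.141, 0.0, -0.0]
contact_force: [-1.4, 0.5, 4.6]
gripper_width: 46.5
```

play_rows(
  motion=[30,0,0,0,0,0,0,30,0,0,4,0,0,0,30,0,0,10,0,0,0,30,0,0,16,0,0,-10,30,0,0,22,0,0,-20],
)

```text
clock: 35.48
position: [477.7, 312.5, 224.4]
ee_rot: [0.949, -0.314, -0.0, 0.0]
contact_force: [0.6, 1.1, -1.5]
gripper_width: 46.6
```

play_rows(
  motion=[30,0,0,6,0,0,-10,30,1,-5,6.4,0,0,-20,30,2,-11,6.4,0,0,-30,30,3,-16,6.4,0,0,-40,30,4,-22,6.4,0,0,-50],
)

```text
clock: 36.1
position: [518.0, 91.6, 286.4]
ee_rot: [0.728, -0.685, -0.0, 0.0]
contact_force: [1.1, -0.8, -0.3]
gripper_width: 46.5
```

```bash
python3 - <<'E'
from h import *
s=st();print(tooly(s),np.round(s['joints'],2))
p=s['position']-np.array([569,34,0]);print('box',.9934*p[0]-.1149*p[1],.1149*p[0]+.9934*p[1])
im,d,i=snap('wrist','w24.png'); st()
def bw(x,y): return 569+.9934*x+.1149*y, 34-.1149*x+.9934*y
print(bw(50,44),bw(-50,44))
E
```

```text
t 36.10 pos [518.   91.6 286.4] rot [ 0.728 -0.685 -0.     0.   ] F [ 1.1 -0.8 -0.3] T [ 0.02 -0.07  0.05] w 46.5
183.5 [ 0.48  0.18 -0.14 -0.   -1.25 -0.42]
box -57.32194490845949 51.330101785343714
t 36.15 pos [517.8  85.8 286.6] rot [ 0.725 -0.689 -0.     0.002] F [-0.7 -1.5  0.3] T [-0.38 -0.05 -0.01] w 46.5
(623.7256, 71.96459999999999) (524.3856000000001, 83.4546)
```

View pics/w24.png

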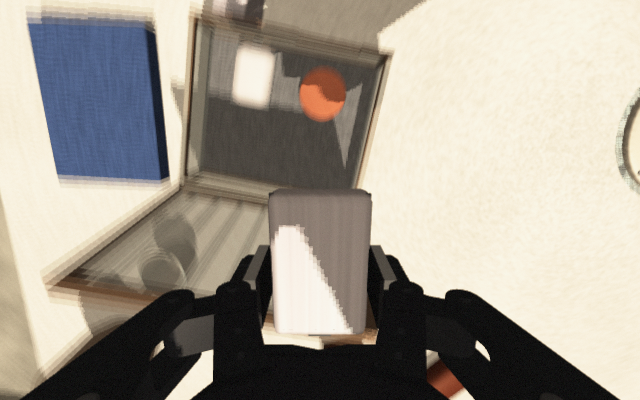

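Tin held. Lowering into the rear slot near the robot (box −50, +40).

play_rows(
  motion=[30,0.6,-1,0,0,0,-10,30,0.6,-1,-5,0,0,-10,30,0.6,-1,-11,0,0,-10,30,0.6,-1,-16,0,0,-10,30,0.6,-1,-16,0,0,-10],
)

```text
clock: 36.78
position: [521.0, 81.6, 123.1]
ee_rot: [-0.667, 0.745, 0.002, -0.005]
contact_force: [-0.1, -0.4, -0.3]
gripper_width: 46.2
```

```bash
cat >> h.py <<'E'
def boxp(s):
    p=s['position']-np.array([569,34,0]);print('box',np.round([.9934*p[0]-.1149*p[1],.1149*p[0]+.9934*p[1]],1), 'tooly',tooly(s))
E
python3 - <<'E'
from h import *
im,d,i=snap('wrist','w25.png'); s=st(); boxp(s)
E
```

```text
t 36.83 pos [523.7  82.5 126.2] rot [-0.668  0.744  0.    -0.002] F [ 0.4 -0.3 -0.5] T [ 0.06 -0.13  0.02] w 46.5
box [-50.6  43. ] tooly 173.8
```

View pics/w25.png

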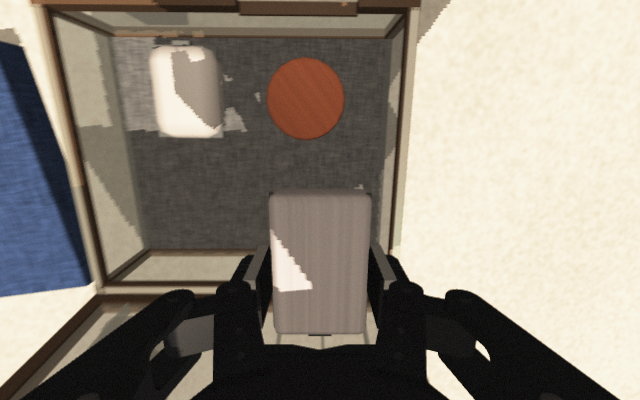

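play_rows(
  motion=[30,0.2,-0.4,-4,0,0,0,30,0.2,-0.4,-8,0,0,0,30,0.2,-0.4,-10.3,0,0,0,30,0.2,-0.4,-11.2,0,0,0,30,0.2,-0.4,-11.2,0,0,0],
)

```text
clock: 37.45
position: [527.7, 79.6, 16.6]
ee_rot: [-0.668, 0.744, -0.001, 0.001]
contact_force: [-0.0, -1.7, -0.3]
gripper_width: 46.4
```

play_rows(
  motion=[30,0,0,-0.2,0,0,0,70,0,0,-0.2,0,0,0,70,0,0,-0.2,0,0,0,70,0,0,3,0,0,0,70,0,0,8,0,0,0],
)

```text
clock: 38.08
position: [525.6, 78.6, 95.7]
ee_rot: [-0.668, 0.745, 0.0, -0.001]
contact_force: [0.8, 0.9, -0.0]
gripper_width: 59.8
```

play_rows(
  motion=[70,0,-1,6,0,0,0,70,0,-2,12,0,0,0,70,0,-2,18,0,0,0,70,0,-2,19.5,0,0,0,70,0,-2,19.5,0,0,0],
)

```text
clock: 38.7
position: [526.3, 59.1, 291.5]
ee_rot: [-0.668, 0.745, -0.0, 0.002]
contact_force: [-0.8, 0.9, -1.3]
gripper_width: 59.3
```

```bash
python3 - <<'E'
from h import *
im,d,i=snap('wrist','w26.png'); s=st(); boxp(s)
im,d,i=snap('top'); P=cloud(i,d)
p=sel(P,d,(370,540,330,490,26,42)); print('cuffs',len(p),rect(p),np.round(p.mean(0),1))
E
```

```text
t 38.75 pos [525.6  59.  289.6] rot [-0.668  0.745  0.    -0.   ] F [ 0.7 -0.2  0. ] T [ 0.   -0.01 -0.  ] w 59.9
box [-46.   19.8] tooly 173.8
cuffs 0 (array([0., 0.]), array([0., 0.]), 0.0) [nan nan nan]<stdin>:4: RuntimeWarning: Mean of empty slice.
  ret = um.true_divide(
```

View pics/w26.png

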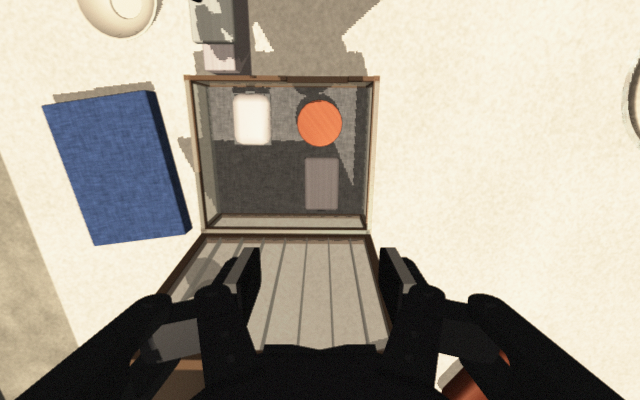

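Three are inside. The cufflink box isn't where it was in the top view, so I'll check whether it's just hidden or has been knocked.

```bash
python3 - <<'E'
from h import *
im,d,i=snap('scene','s27.png'); P=cloud(i,d)
p=sel(P,d,(330,600,290,530,26,42)); print('cuffs',len(p),rect(p),np.round(p.mean(0),1))
im,d,i=snap('top','t27.png')
E
```

```text
cuffs 259 (array([455.2, 408. ]), array([77.5, 45.7]), 11.3) [458.  408.5  34.1]
```

View pics/s27.png

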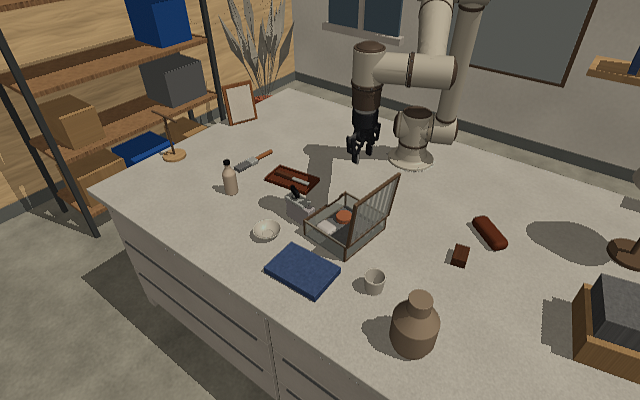

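It's only hidden behind the arm; the scene view puts it at (455,408), unchanged. Going to it.

play_rows(
  motion=[100,-1.2,6,0,0,0,-10,100,-2.4,12,0,0,0,-20,100,-3.6,18,0,0,0,-30,100,-4.8,24,0,0,0,-40,100,-6,30,0,0,0,-50],
)

```text
clock: 39.52
position: [467.4, 350.6, 288.5]
ee_rot: [-0.288, 0.958, -0.001, -0.001]
contact_force: [0.6, -0.0, -0.4]
gripper_width: 85.2
```

play_rows(
  motion=[100,-1.2,5,-2,0,0,-10,100,-1.2,5,-8,0,0,-20,100,-1.2,5,-13,0,0,-22.5,100,-1.2,5,-16,0,0,-22.5,100,-1.2,5,-16,0,0,-22.5],
)

```text
clock: 40.15
position: [454.7, 397.1, 126.0]
ee_rot: [-0.098, 0.995, -0.003, -0.003]
contact_force: [0.6, -0.5, 1.0]
gripper_width: 85.3
```

```bash
python3 - <<'E'
from h import *
im,d,i=snap('wrist','w28.png'); s=st(); boxp(s); P=cloud(i,d)
p=sel(P,d,(370,540,330,490,26,42)); print('cuffs',len(p),rect(p),np.round(p.mean(0),1))
E
```

```text
t 40.20 pos [456.  398.5 128.6] rot [-0.098  0.995 -0.002 -0.001] F [ 0.4  0.6 -0. ] T [ 0.04 -0.02  0.01] w 85.4
box [-154.2  349.1] tooly 101.3
cuffs 4741 (array([452.1, 410. ]), array([71.5, 46.1]), 11.6) [450.4 409.5  34.2]
```

View pics/w28.png

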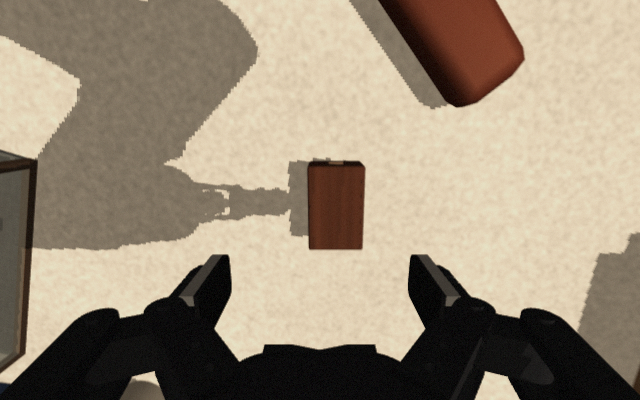

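Cuffs at (336,205); the TCP needs +11 mm in y. Descending in two steps.

play_rows(
  motion=[100,-0.3,1.1,-2,0,0,0,100,-0.3,1.1,-6,0,0,0,100,-0.3,1.1,-10,0,0,0,100,-0.3,1.1,-11.5,0,0,0,100,-0.3,1.1,-11.7,0,0,0],
)

```text
clock: 40.83
position: [453.8, 410.6, 13.7]
ee_rot: [-0.098, 0.995, 0.0, 0.0]
contact_force: [-0.3, -0.5, 0.6]
gripper_width: 85.4
```

play_rows(
  motion=[100,0,0,0,0,0,0,30,0,0,0,0,0,0,30,0,0,0,0,0,0,30,0,0,0,0,0,0,30,0,0,0,0,0,0],
)

```text
clock: 41.45
position: [453.8, 410.9, 14.4]
ee_rot: [-0.098, 0.995, 0.001, 0.001]
contact_force: [-1.7, -0.2, 5.3]
gripper_width: 44.8
```

```bash
python3 - <<'E'
from h import *
im,d,i=snap('wrist','w29.png'); s=st()
E
```

```text
t 41.50 pos [453.8 410.8  14.4] rot [-0.098  0.995  0.001  0.001] F [0.3 0.7 6.3] T [-0.02  0.28 -0.05] w 44.7
```

View pics/w29.png

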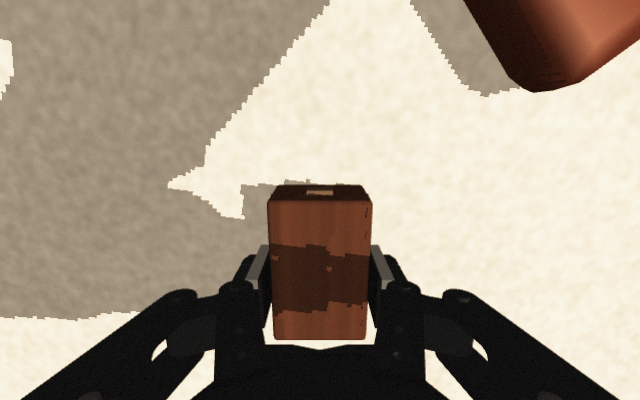

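play_rows(
  motion=[30,0,0,4,0,0,0,30,0,0,10,0,0,0,30,0,0,16,0,0,10,30,0,0,22,0,0,20,30,1,-1,28,0,0,30],
)

```text
clock: 42.12
position: [462.4, 399.9, 294.4]
ee_rot: [-0.356, 0.935, -0.0, -0.001]
contact_force: [0.4, 0.6, -1.1]
gripper_width: 44.6
```

play_rows(
  motion=[30,2,-5,0.3,0,0,10,30,4.5,-10,0.3,0,0,20,30,7,-15,0.3,0,0,30,30,9.5,-20,0.3,0,0,40,30,12,-25,0.3,0,0,42],
)

```text
clock: 42.75
position: [583.3, 148.4, 295.3]
ee_rot: [-0.665, 0.747, 0.0, -0.001]
contact_force: [0.9, 0.1, -0.8]
gripper_width: 44.2
```

play_rows(
  motion=[30,2,-4,0.2,0,0,0,30,3.6,-8.2,0.2,0,0,0,30,3.6,-8.2,0.2,0,0,0,30,3.6,-8.2,-5,0,0,0,30,3.6,-8.2,-5,0,0,0],
)

```text
clock: 43.38
position: [616.0, 68.0, 241.2]
ee_rot: [-0.664, 0.747, 0.003, -0.005]
contact_force: [-0.1, 0.6, -0.8]
gripper_width: 44.8
```

```bash
python3 - <<'E'
from h import *
im,d,i=snap('wrist','w30.png'); s=st(); boxp(s)
E
```

```text
t 43.42 pos [618.2  68.3 244.6] rot [-0.665  0.747  0.001 -0.002] F [-0.6 -0.1  0.3] T [-0.   -0.09 -0.01] w 44.6
box [44.9 39.7] tooly 173.3
```

View pics/w30.png

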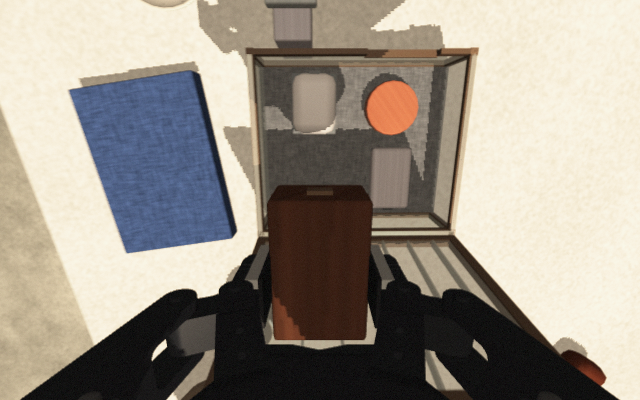

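play_rows(
  motion=[30,0.4,0,-5,0,0,0,30,0.4,0,-10,0,0,0,30,0.4,0,-14,0,0,0,30,0.4,0,-16,0,0,0,30,0.4,0,-16,0,0,0],
)

```text
clock: 44.05
position: [623.8, 68.8, 86.5]
ee_rot: [-0.665, 0.747, -0.0, -0.0]
contact_force: [-0.2, 0.2, -1.1]
gripper_width: 44.7
```

```bash
python3 - <<'E'
from h import *
im,d,i=snap('wrist','w31.png'); s=st(); boxp(s)
E
```

```text
t 44.10 pos [624.7  69.   87.9] rot [-0.665  0.747 -0.001  0.001] F [0.3 0.5 0.2] T [ 0.05 -0.02  0.02] w 44.5
box [51.4 41.1] tooly 173.4
```

View pics/w31.png

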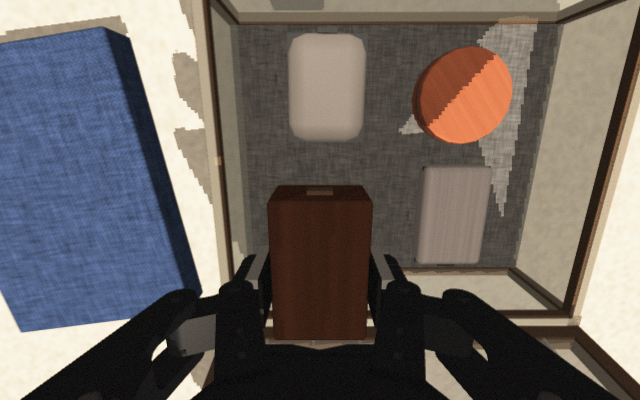

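play_rows(
  motion=[30,-0.4,-0.1,-3,0,0,0,30,-0.4,-0.1,-5.5,0,0,0,30,-0.4,-0.1,-6.5,0,0,0,30,-0.4,-0.1,-6.7,0,0,0],
)

```text
clock: 44.6
position: [620.4, 67.5, 20.4]
ee_rot: [-0.665, 0.747, -0.001, 0.001]
contact_force: [-1.2, 0.6, 5.9]
gripper_width: 44.9
```

play_rows(
  motion=[30,0,0,-0.1,0,0,0,70,0,0,-0.1,0,0,0,70,0,0,-0.1,0,0,0,70,0,0,3,0,0,0,70,0,0,8,0,0,0],
)

```text
clock: 45.22
position: [618.3, 66.7, 98.3]
ee_rot: [-0.664, 0.747, 0.001, -0.002]
contact_force: [1.0, -0.5, -0.4]
gripper_width: 59.7
```

play_rows(
  motion=[0,0,-1,6,0,0,0,0,0,-2,12,0,0,0,0,0,-2,18,0,0,0,0,0,-2,22,0,0,0,0,0,-2,22,0,0,0],
)

```text
clock: 45.85
position: [620.9, 47.1, 324.1]
ee_rot: [-0.664, 0.747, -0.002, 0.004]
contact_force: [-0.1, -0.6, -0.2]
gripper_width: 0.1
```

```bash
python3 - <<'E'
from h import *
im,d,i=snap('wrist','w32.png'); s=st(); boxp(s); P=cloud(i,d)
m=(d>0)&(P[...,2]>20)&(P[...,2]<60); 
im,d,i=snap('scene','s32.png'); P=cloud(i,d)
m=(d>0)&(P[...,2]>110)&(P[...,2]<255)&(P[...,1]>70)&(P[...,1]<200)&(P[...,0]>440)&(P[...,0]<720)
p=P[m]-[569,34,0]; by=p[:,0]*.1149+p[:,1]*.9934; k=by>85
A=np.polyfit(p[k,2],by[k],1); print('lid',k.sum(),A,'angle',np.pi/2+np.arctan(A[0]))
E
```

```text
t 45.90 pos [619.8  47.2 321.1] rot [-0.664  0.748 -0.001  0.002] F [0.4 0.  0.1] T [0.01 0.01 0.04] w -0.2
box [48.9 18.9] tooly 173.2
lid 1261 [ 0.12502368 91.42023086] angle 1.6951746354130253
```

View pics/w32.png

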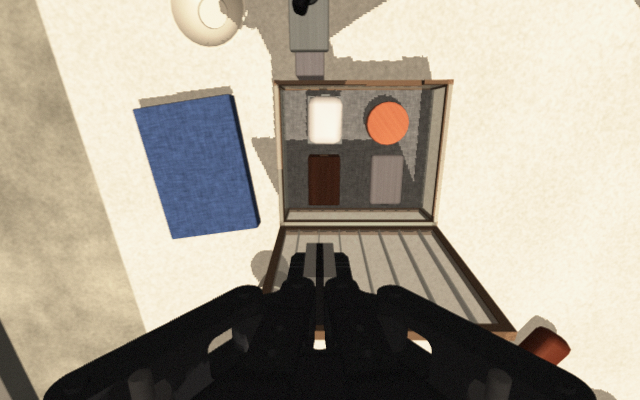

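All four are inside the box (earbuds 325,120; compact 388,122; cuffs 323,180; tin 386,180). Gripper is shut; going behind the lid to close it.

play_rows(
  motion=[0,-1.2,5,0.5,0,0,0,0,-2.4,10,0.5,0,0,0,0,-3.3,14.6,0.5,0,0,0,0,-3.3,14.6,0,0,0,0,0,-3.3,14.6,-3,0,0,0],
)

```text
clock: 46.58
position: [586.8, 193.6, 289.1]
ee_rot: [-0.665, 0.747, -0.0, 0.001]
contact_force: [-0.2, -0.1, -0.7]
gripper_width: 0.1
```

play_rows(
  motion=[0,0,0,-3,0,0,0,0,0,0,-5,0,0,0,0,0,0,-5,0,0,0],
)

```text
clock: 46.95
position: [585.1, 191.6, 235.9]
ee_rot: [-0.664, 0.748, 0.001, -0.003]
contact_force: [0.5, -0.5, 0.8]
gripper_width: -0.2
```

```bash
python3 - <<'E'
from h import *
im,d,i=snap('wrist','w33.png'); im,d,i=snap('scene'); s=st(); boxp(s)
cv2.imwrite('pics/s33.png',cv2.resize(im[100:260,260:500],(800,533),interpolation=cv2.INTER_CUBIC)[:,:,::-1])
E
```

```text
t 47.05 pos [586.6 192.5 239.1] rot [-0.664  0.748 -0.    -0.   ] F [ 0.7 -0.1 -0. ] T [ 0.06 -0.03  0.03] w 0.3
box [ -0.7 159.5] tooly 173.2
```

View pics/s33.png

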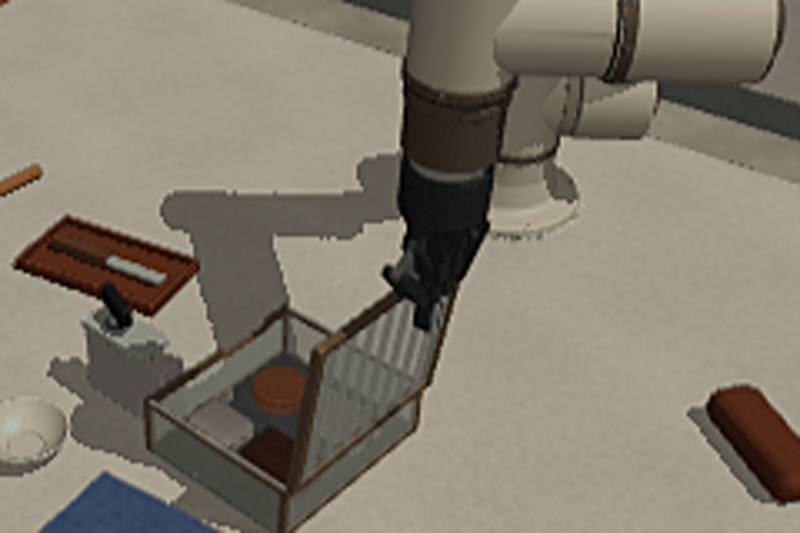

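play_rows(
  motion=[0,-0.2,-2,-0.1,0,0,0,0,-0.5,-4.3,-0.4,0,0,0,0,-0.7,-6.4,-0.5,0,0,0,0,-1.0,-8.6,-0.7,0,0,0,0,-1.2,-10.6,-1.3,0,0,0],
)

```text
clock: 47.68
position: [574.1, 85.3, 226.4]
ee_rot: [-0.664, 0.748, -0.0, 0.0]
contact_force: [-0.2, 0.6, 0.9]
gripper_width: -0.3
```

```bash
python3 - <<'E'
from h import *
im,d,i=snap('scene'); s=st(); boxp(s)
cv2.imwrite('pics/s34.png',cv2.resize(im[100:260,260:500],(800,533),interpolation=cv2.INTER_CUBIC)[:,:,::-1])
E
```

```text
t 47.73 pos [573.   83.5 225.2] rot [-0.663  0.748  0.    -0.001] F [-1.1 -1.6 -1.2] T [-0.08  0.12 -0.02] w -0.3
box [-1.7 49.6] tooly 173.1
```

View pics/s34.png

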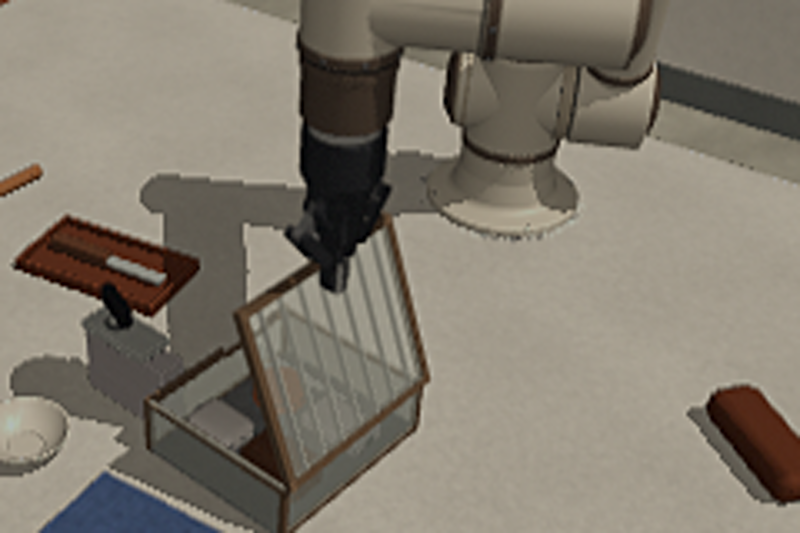

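play_rows(
  motion=[0,-0.2,-1.8,-0.7,0,0,0,0,-0.4,-3.7,-1.9,0,0,0,0,-0.6,-5.3,-3.2,0,0,0,0,-0.8,-6.9,-4.8,0,0,0,0,-0.9,-8.1,-6.4,0,0,0],
)

```text
clock: 48.35
position: [564.7, 4.7, 160.8]
ee_rot: [-0.664, 0.748, 0.0, -0.001]
contact_force: [-0.7, 0.6, 0.4]
gripper_width: -0.1
```

```bash
python3 - <<'E'
from h import *
s=st(); boxp(s)
E
```

```text
t 48.35 pos [564.7   4.7 160.8] rot [-0.664  0.748  0.    -0.001] F [-0.7  0.6  0.4] T [ 0.12 -0.08 -0.01] w -0.1
box [ -0.9 -29.6] tooly 173.2
```

play_rows(
  motion=[0,-0.15,-1.3,-2,0,0,0,0,-0.25,-2.1,-3.8,0,0,0,0,-0.3,-2.6,-5.8,0,0,0,0,-0.33,-2.8,-7.2,0,0,0,0,-0.33,-2.9,-7.7,0,0,0],
)

```text
clock: 48.98
position: [561.2, -23.4, 83.8]
ee_rot: [-0.664, 0.747, 0.001, -0.001]
contact_force: [-0.1, 0.2, 1.6]
gripper_width: 0.4
```

play_rows(
  motion=[0,0,0,-0.2,0,0,0,0,0,0,-0.4,0,0,0,0,0,0,-0.4,0,0,0],
)

```text
clock: 49.35
position: [562.3, -22.7, 81.5]
ee_rot: [-0.664, 0.747, -0.0, 0.0]
contact_force: [-0.3, 0.2, 0.2]
gripper_width: 0.1
```

```bash
python3 - <<'E'
from h import *
im,d,i=snap('scene'); s=st(); boxp(s); P=cloud(i,d)
cv2.imwrite('pics/s35.png',cv2.resize(im[130:270,240:450],(800,533),interpolation=cv2.INTER_CUBIC)[:,:,::-1])
E
```

```text
t 49.40 pos [562.3 -22.7  81.6] rot [-0.664  0.747 -0.     0.   ] F [-0.   0.4 -0.2] T [-0.    0.01  0.03] w 0.4
box [ -0.2 -57.1] tooly 173.3
```

View pics/s35.png

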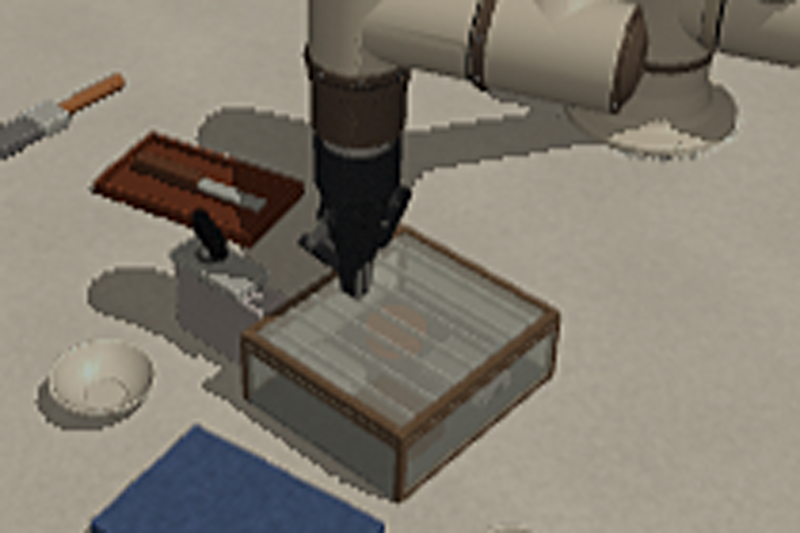

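play_rows(
  motion=[0,0,0,-0.2,0,0,0,0,0,0,-0.3,0,0,0,0,0,0,-0.3,0,0,0],
)

```text
clock: 49.78
position: [562.5, -22.7, 80.0]
ee_rot: [-0.665, 0.747, -0.001, 0.0]
contact_force: [-2.6, 0.7, 8.3]
gripper_width: -0.2
```

play_rows(
  motion=[0,0,0,-0.2,0,0,0,0,0,0,-0.3,0,0,0,0,0,0,-0.3,0,0,0],
)

```text
clock: 50.15
position: [562.6, -22.7, 79.7]
ee_rot: [-0.665, 0.747, -0.001, 0.001]
contact_force: [-8.8, 2.5, 23.6]
gripper_width: -0.0
```

Lid is bottomed out (z = 80, with 24 N reaction). Back to the knob.

play_rows(
  motion=[0,0,0,5,0,0,0,45,0,0,10,0,0,0,45,1.5,-4,10,0,0,-7,45,3.2,-8.5,10,0,0,-14,45,5,-13,10,0,0,-21],
)

```text
clock: 50.78
position: [612.5, -153.9, 175.6]
ee_rot: [-0.516, 0.857, -0.0, 0.0]
contact_force: [1.7, 0.7, -1.2]
gripper_width: 38.7
```

play_rows(
  motion=[45,0,0,0,0,0,0,45,0,0,0,0,0,0],
)

```text
clock: 51.02
position: [611.6, -152.8, 174.8]
ee_rot: [-0.517, 0.856, 0.0, -0.0]
contact_force: [0.5, 0.7, -0.8]
gripper_width: 38.1
```

```bash
python3 - <<'E'
from h import *
im,d,i=snap('wrist','w36.png'); s=st(); boxp(s); P=cloud(i,d)
for n,b in dict(lid=(420,720,-70,160,72,88),keeper=(570,670,-240,-80,90,103),bar=(560,670,-210,-100,122,142)).items():
    p=sel(P,d,b); print(n,len(p),rect(p),np.round(p.mean(0),1))
lid=sel(P,d,(420,720,-70,160,72,100)); 
q=lid-[569,34,0]; by=q[:,0]*.1149+q[:,1]*.9934; k=np.abs(q[:,2]-80)<12
print('lid z vs y',np.polyfit(by[k],q[k,2],1))
E
```

```text
t 51.08 pos [ 611.6 -152.3  175. ] rot [-0.517  0.856  0.    -0.   ] F [-0.2 -0.4  0.4] T [0.04 0.02 0.  ] w 38.6
box [  63.7 -180.1] tooly 152.3
lid 11056 (array([522.3,  23.4]), array([161. , 133.3]), 83.6) [496.   -8.2  78.6]
keeper 4136 (array([ 613.5, -141.4]), array([92.1, 44.3]), 83.5) [ 611.4 -146.7   96.4]
bar 1688 (array([ 612. , -152.7]), array([55.5, 13.9]), 62.8) [ 610.8 -154.8  133.3]
lid z vs y [2.97348594e-03 7.87570451e+01]
```

View pics/w36.png

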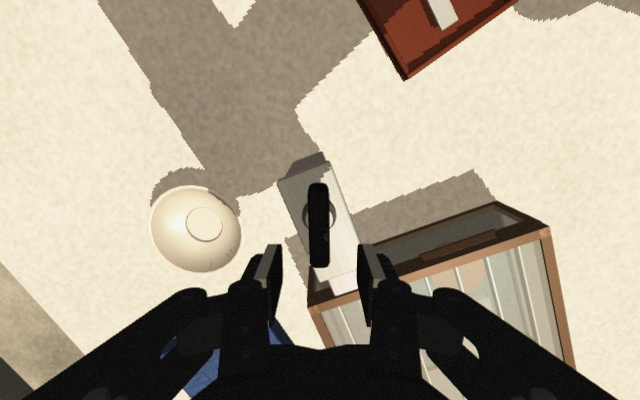

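Lid is level (slope 0). The bar is at 62.8° and (612,−153), in line with the jaws. Descending to grip it.

play_rows(
  motion=[45,0.05,-0.05,-4,0,0,0,45,0.05,-0.05,-6.5,0,0,0,45,0.05,-0.05,-7,0,0,0,45,0.05,-0.05,-7,0,0,0],
)

```text
clock: 51.58
position: [612.9, -152.7, 105.9]
ee_rot: [-0.518, 0.856, -0.0, 0.0]
contact_force: [-0.1, -0.7, -0.8]
gripper_width: 37.9
```

play_rows(
  motion=[10,0,0,-0.1,0,0,0,10,0,0,-0.1,0,0,0,10,0,0,-0.1,0,0,0,10,0,0,-0.1,0,0,0],
)

```text
clock: 52.08
position: [612.3, -152.8, 106.0]
ee_rot: [-0.517, 0.856, 0.0, 0.0]
contact_force: [-3.5, 3.3, 6.4]
gripper_width: 15.5
```

play_rows(
  motion=[10,0.1,1,0,0,0,0,10,0.25,2.2,0,0,0,0,10,0.4,3.4,0,0,0,0,10,0.5,4.2,0,0,0,0,10,0.52,4.5,0,0,0,0],
)

```text
clock: 52.7
position: [617.4, -108.4, 105.9]
ee_rot: [-0.517, 0.856, -0.0, -0.0]
contact_force: [-4.7, -0.3, 6.0]
gripper_width: 15.7
```

play_rows(
  motion=[10,0.02,0.15,0,0,0,0,10,0.03,0.25,0,0,0,0,10,0.03,0.25,0,0,0,0],
)

```text
clock: 53.08
position: [617.5, -107.7, 106.0]
ee_rot: [-0.517, 0.856, -0.001, -0.001]
contact_force: [-3.7, -5.3, 5.2]
gripper_width: 15.6
```

Keeper is home: 45 mm travelled and stop force felt. Turning the knob clockwise to its stop.

play_rows(
  motion=[10,0,-0.1,0,0,0,-8,10,0,-0.1,0,0,0,-16,10,0,-0.1,0,0,0,-24,10,0,-0.1,0,0,0,-32,10,0,-0.1,0,0,0,-40],
)

```text
clock: 53.7
position: [617.5, -107.9, 106.0]
ee_rot: [-0.191, 0.982, -0.001, -0.0]
contact_force: [-3.4, -2.4, 5.3]
gripper_width: 15.2
```

play_rows(
  motion=[10,0,0,0,0,0,-8,10,0,0,0,0,0,-16,10,0,0,0,0,0,-24,10,0,0,0,0,0,-28,10,0,0,0,0,0,-28],
)

```text
clock: 54.32
position: [617.5, -107.9, 106.1]
ee_rot: [0.05, 0.999, -0.001, -0.0]
contact_force: [-4.1, -2.9, 8.2]
gripper_width: 15.3
```

```bash
python3 - <<'E'
from h import *
s=st(); boxp(s)
E
```

```text
t 54.33 pos [ 617.5 -107.9  106.1] rot [ 0.05   0.999 -0.001 -0.   ] F [-4.1 -2.9  8.2] T [-0.88  1.29  0.1 ] w 15.3
box [  64.5 -135.4] tooly 84.3
```

play_rows(
  motion=[10,0,0,0,0,0,-1,10,0,0,0,0,0,-2,10,0,0,0,0,0,-2,10,0,0,0,0,0,-2,10,0,0,0,0,0,-2],
)

```text
clock: 54.95
position: [617.5, -107.9, 106.2]
ee_rot: [0.067, 0.998, -0.001, -0.0]
contact_force: [-3.5, -3.2, 6.9]
gripper_width: 15.3
```

```bash
python3 - <<'E'
from h import *
s=st(); boxp(s)
E
```

```text
t 54.95 pos [ 617.5 -107.9  106.2] rot [ 0.067  0.998 -0.001 -0.   ] F [-3.5 -3.2  6.9] T [-0.86  1.36  0.1 ] w 15.3
box [  64.5 -135.4] tooly 82.3
```

play_rows(
  motion=[10,0,0,0,0,0,-1.5,10,0,0,0,0,0,-3,10,0,0,0,0,0,-3,10,0,0,0,0,0,-3,10,0,0,0,0,0,-3],
)

```text
clock: 55.58
position: [617.5, -107.9, 106.2]
ee_rot: [0.093, 0.996, -0.001, -0.0]
contact_force: [-4.7, -2.7, 7.5]
gripper_width: 15.4
```

```bash
python3 - <<'E'
from h import *
s=st(); boxp(s)
E
```

```text
t 55.58 pos [ 617.5 -107.9  106.2] rot [ 0.093  0.996 -0.001 -0.   ] F [-4.7 -2.7  7.5] T [-0.89  1.35  0.35] w 15.4
box [  64.5 -135.4] tooly 79.4
```

Torque rose to 0.35 N m, so the knob is at its stop. Releasing and lifting clear.

play_rows(
  motion=[45,0,0,0,0,0,0,45,0,0,0,0,0,0,45,0,0,0,0,0,0,45,0,0,4,0,0,0,45,0,0,9,0,0,0],
)

```text
clock: 56.2
position: [617.4, -106.6, 193.6]
ee_rot: [0.093, 0.996, -0.0, -0.002]
contact_force: [2.0, -0.0, 0.6]
gripper_width: 38.9
```

play_rows(
  motion=[45,0,0,2,0,0,0,45,0,0,2,0,0,0],
)

```text
clock: 56.45
position: [619.0, -106.6, 216.0]
ee_rot: [0.093, 0.996, 0.0, 0.002]
contact_force: [-0.2, 0.0, -0.8]
gripper_width: 38.3
```

```bash
python3 - <<'E'
from h import *
im,d,i=snap('wrist','w40.png'); s=st(); boxp(s); P=cloud(i,d)
for n,b in dict(keeper=(570,670,-240,-40,90,103),bar=(560,670,-210,-50,122,142)).items():
    p=sel(P,d,b); print(n,len(p),rect(p),np.round(p.mean(0),1))
E
```

```text
t 56.50 pos [ 618.  -106.5  214. ] rot [0.094 0.996 0.    0.   ] F [-0.   0.7 -0.5] T [0.06 0.01 0.  ] w 38.5
box [  64.8 -134. ] tooly 79.3
keeper 2574 (array([620.8, -75.5]), array([50.4, 44.1]), 83.7) [619.5 -74.8  96.3]
bar 1184 (array([ 616.9, -107.1]), array([14. , 55.4]), 83.6) [ 615.  -106.8  133.4]
```

View pics/w40.png

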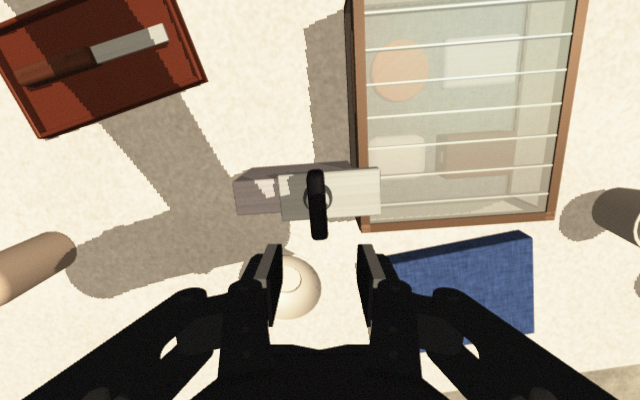

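Knob bar is at 83.6°, i.e. 0 relative to the box. The keeper's nose is over the lid and the four items are visible inside. Retreating for a final overview.

play_rows(
  motion=[45,-4,-6,3,0,0,0,45,-8,-11,4,0,0,0,45,-12,-16,4,0,0,0,45,-16,-21,4,0,0,0,45,-18,-25,4,0,0,0],
)

```text
clock: 57.12
position: [437.0, -355.6, 252.4]
ee_rot: [0.093, 0.996, 0.001, -0.001]
contact_force: [0.5, -0.2, 0.7]
gripper_width: 38.6
```

```bash
python3 - <<'E'
from h import *
im,d,i=snap('scene','s41.png'); s=st(); P=cloud(i,d)
lid=sel(P,d,(420,720,-60,160,70,100)); q=lid-[569,34,0]; by=q[:,0]*.1149+q[:,1]*.9934
print('lid z fit',np.polyfit(by,q[:,2],1))
for n,b in dict(opener=(400,500,-420,-300,16,40),dish=(690,800,-240,-110,10,40),book=(690,920,-80,150,20,36)).items():
    p=sel(P,d,b); print(n,len(p),rect(p))
E
```

```text
t 57.17 pos [ 433.5 -360.5  252.3] rot [ 0.096  0.995  0.    -0.002] F [ 0.2 -1.1  2. ] T [-0.22  0.01  0.03] w 38.5
lid z fit [-1.08604860e-02  7.92038893e+01]
opener 83 (array([ 451.6, -347.5]), array([22.9, 92.1]), 3.1)
dish 367 (array([ 742.3, -177.4]), array([101. ,  93.5]), 43.3)
book 2289 (array([803.5,  31.5]), array([145.4, 203.2]), 1.6)
```

View pics/s41.png

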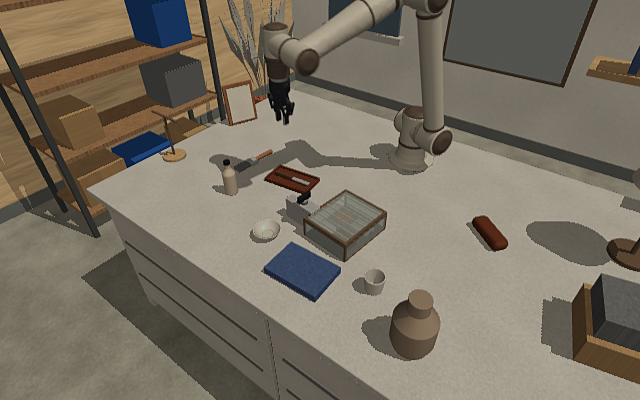

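The final view shows the box shut and locked at (345,222) and the opener in the tray at (291,180). The other things are in place, and the arm is clear of everything. Handing in.

```bash
python3 - <<'E'
from h import *
print(arm.job_done())
E
```

```text
the job is handed in; nothing more can be done
None
```

The job is done and handed in at about 57 s. All four things (earbuds, cufflink box, tin and compact) are in the glass box, and it is locked again. I followed the order you gave. The letter opener went back into the leather tray as soon as the lid was open.

**Last checks:**
- **Lid:** it lies flat at about 79 mm, where its closed top should be 80 mm.
- **Keeper:** it is back where it started, with its nose over the lid's front edge.
- **Knob:** the bar is in line with the box to within about 0.2°, and the turning torque rose at the stop (0.35 N m).
- **Things inside:** all four can be seen through the glass.
- **Everything else:** the opener lies in the tray, and nothing else looks moved in the final picture. I only re-measured the dish and the book.

**What went wrong or disagreed:**
- **Compact:** the first grip was too high, so I reopened and gripped it lower.
- **Cufflink box:** the top camera lost sight of it once because the arm was in the way; the scene camera showed it had not moved.
- **Arm position:** the arm settled a few millimetres off after long moves, so I corrected from the measured position when the offset mattered.
- **Knob angle:** the bar measured 84.4° at the start and 83.6° at the end. I took this as measuring error, since the box itself measures about 83.5°.

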